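Clear the vegetable slicer and lock its cover on

ROBOT

A 6-joint arm with a two-finger parallel gripper is mounted at the origin on the work surface. World frame = base frame: x ahead of the robot, y to its left, z up, the work surface at z = 0. Lengths are in mm, angles in rad, forces in N, time in s.
With the tool pointing down it reaches from about 425 to 1125 mm from the base axis. Payload 14.9 kg.
Tool frame: the origin (TCP) lies midway between the tips of the shut fingers; the grasp point (between the pads) lies 19 mm behind it; z points along the fingers, y is the direction in which the jaws open and shut (so a half turn about z gives the same grasp; the last joint's range is limited). The gripper opens to 91 mm and grips with 3 to 60 N. Pads are 32 mm wide; open, the fingers measure 118 mm over their backs; the gripper's body (76 mm by 178 mm) begins 60 mm behind the grasp point.
Start: joints at [-1.198, 0.379, 1.734, -0, 1.028, -0.033], TCP at [276.325, -643.166, 213.932] pointing down, gripper open.
Joint ranges: [-2.77, 2.77], [-0.74, 2.19], [0, 2.66], [-1.06, 4.2], [0.31, 2.87], [-3.08, 3.08]. Speed limits (rad/s): [1.89, 1.89, 2.39, 3.14, 3.14, 3.14].

INTERFACE

Orientations are given as a rotation vector (axis times angle).
In Python, from workcell import robot, vision, hand_in gives the robot as it stands.
- The arm moves only by the tool arm_command, never from a script. Its argument "steps" is a list of rows, each an object of numbers: "x", "y", "z": the shift along the tool's x, y, z in cm; "spin": the turn about the tool's z in degrees; "fingers": the opening, from 0 (shut) to 1 (fully open). A call has 1 to 20 rows; each row is the pose to reach, as a shift and turn from the pose commanded when the call began, along the tool's axes at that moment; what a row does not reach only later rows make up. A row lasts 1/10 s, in which the tool goes at most 50 mm and 8.59 degrees, less where a joint would pass 70% of its speed; a pose out of reach is approached as far as the arm can. A call with a gripper value outside its range is refused whole. The fingers move at their own pace and stop on an object; "grip_force" is the grip in N (left out, the last holds). Time passes only in rows, so rows that repeat a pose let the fingers close. It gives the time, the measured TCP pose, the force and the opening at its end, in the units of the state.
- robot.sense(): the state, without advancing time (a new reading comes with each control period).
- vision.snapshot(name): name is "side" or "top"; returns the picture (400x640x3 uint8, blue, green, red); there is no depth.
- vision.camera_params(name): a dict with "mtx" (3x3 intrinsics, pixels), "extrinsics" (4x4, takes a point from camera to world coordinates). Camera axes: x right, y down, z forward; pixel columns grow to the right and rows downward; lengths in mm; the calibration is good to about 2 mm. A picture is of the moment at which its call begins. camera_params takes no time and is no camera call.
- hand_in(): hands the job in, once; it reports no verdict.
The state is a dict: "time_s": time; "qpos": joint angles; "joint_velocities": joint speeds; "effort": joint torques, N m; "tool_pos": TCP position; "tcp_rot": TCP orientation; "wrist_force": force on the tool from outside, world axes, zero at the start; "torque": the same for the moment, N m; "width": opening from 0.0 (shut) to 1.0 (fully open).
Only numpy, scipy, OpenCV 4.12 (cv2) and the standard library are available. Lean on these libraries where they do the work, as an engineer would, in place of code of your own. Each camera call takes 0.05 s, during which the arm holds its last target.

TASK

Put the vegetable slicer away after use: first swing its red clamp lever fully open and clear every vegetable scrap into the green caddy. When the scraps are all in, lower the blue safety cover over the two pins until it lies flush on the bed, then swing the clamp lever fully shut over it. Leave the other things on the worktop where they stand.

Things in the scene. Friction and masses are not known exactly. Their poses are not given: they have to be found in the camera images.
- slicer: Vegetable slicer base, fixed: an aluminium bed 220 (x) x 260 (y) mm, its flat top 20 mm above the origin (origin: worktop level under the bed's centre; z up). Two steel pins stand on it; the red clamp lever is hinged just outside its +y edge, between two grey ears that reach y = 152 mm and 54 mm up.
- slicer_seat (a point): Centre of the bed's top face, where the cover's origin comes to lie when fitted.
- slicer_pin0 (a point): Foot of a locating pin on the bed top, at (70, 90) mm in the slicer's frame. Pin 10 mm thick, 24 mm high, the last 7 mm tapering to 4 mm.
- slicer_pin1 (a point): Foot of the other pin, the same, at (-70, -90) mm in the slicer's frame.
- clamp (a joint): Clamp lever angle in rad; hinge axis along the slicer's x through clamp_hinge. 0 = shut: lever level over the bed pointing to slicer -y, its underside 2 mm above the fitted cover. Grows as its free end swings up and out to +y; 1.7 = fully open (stop), leaning a little outward. Light friction (about 2 N at the grip) holds it where it is left.
- clamp_hinge (a point): Point on the lever's hinge axis, at (0, 135, 42) mm in the slicer's frame.
- clamp_grip (a point): Where to pinch the lever's round red crossbar: 12 mm thick, parallel to the slicer's x, free for 25 mm towards its end (slicer -x) and 31 mm towards the arm. When shut it lies 65 mm to -y of and 22 mm above the hinge axis (64 mm above the worktop), at slicer x = -40 mm; it moves on a circle about that axis. Pinch from above, fingers either side in slicer y.
- cover: Blue safety cover, loose, about 350 g: flat plate 190 (x) x 230 (y) x 10 mm. Origin: centre of its underside; z up. Two through holes of 13 mm at (70, 90) and (-70, -90) mm; it fits over the pins either of two ways, half a turn apart. A white bridge handle spans its middle along x. When flush its origin is at slicer_seat.
- cover_handle (a point): Middle of the cover's white handle bar, 50 mm above the underside (bar centre): bar along the cover's x, 94 mm long between its ends (66 mm clear between its posts), 14 mm wide (y), 12 mm high, 34 mm of air beneath it.
- cover_hole0 (a point): Centre of the hole at (70, 90) mm, at the cover's underside.
- cover_hole1 (a point): Centre of the hole at (-70, -90) mm, at the cover's underside.
- caddy: Green open-topped scraps caddy, fixed: outside 200 (x) x 160 (y) x 90 mm high, walls 5 mm. Origin: centre of its underside.
- lemon_a: Yellow lemon end; a vegetable offcut, about 40 mm across and 22 mm high as it stands on its cut face. Origin: centre of that flat cut face; z: up out of it. Loose, about 30 g, starts on the slicer bed. None if absent this time.
- lemon_b: Yellow lemon end; a vegetable offcut, about 40 mm across and 22 mm high as it stands on its cut face. Origin: centre of that flat cut face; z: up out of it. Loose, about 30 g, starts on the slicer bed. None if absent this time.
- carrot: Orange carrot end, tapering to 24 mm at the top; a vegetable offcut, about 30 mm across and 22 mm high as it stands on its cut face. Origin: centre of that flat cut face; z: up out of it. Loose, about 30 g, starts on the slicer bed. None if absent this time.
- corn: Pale yellow corn-cob end; a vegetable offcut, about 36 mm across and 22 mm high as it stands on its cut face. Origin: centre of that flat cut face; z: up out of it. Loose, about 30 g, starts on the slicer bed. None if absent this time.
- courgette: Dark green courgette end; a vegetable offcut, about 34 mm across and 22 mm high as it stands on its cut face. Origin: centre of that flat cut face; z: up out of it. Loose, about 30 g, starts on the slicer bed. None if absent this time.
- tumbler: Bystander: blue tumbler, 72 mm across, 100 mm high. Origin at its foot.
- pepper: Bystander: glass pepper shaker with black cap, 40 mm across, 90 mm high. Origin at its foot.
- salt: Bystander: white salt shaker with steel cap, 40 mm across, 80 mm high. Origin at its foot.
- jam: Bystander: red-brown jam jar with white cap, 60 mm across, 90 mm high. Origin at its foot.
- sponge: Bystander: yellow sponge, 90 x 60 x 30 mm. Origin under its centre.
- spice: Bystander: amber spice jar with green cap, 48 mm across, 110 mm high. Origin at its foot.
Not all that is in view belongs to the job. Leave any purple look-alike of the carrot alone. Leave any pink look-alike of the lemon_a alone.

How it is judged:
By the outcome, as a careful person would: the job done as asked, in the order asked, and still so for the second after the job is handed in, with the robot touching nothing.
Of lemon_a, lemon_b, carrot, corn, courgette only 3 to 5 are there at a start; the rules pass over those that are not, and their reading is None.
At some moment in a run one of lemon_a, lemon_b, carrot, corn, courgette may be knocked a few centimetres aside while the robot is not near it.
Once in a run the grip may slacken for a moment while it holds something.
It also fails if it takes over 210 s, if anything falls off the work surface, if the arm or the gripper's body presses on something with over 40 N, if the wrist force passes 120 N, or if a joint passes its speed limit or range.

## Working session

There is one attempt and no reset: what is moved stays moved. The work goes in short steps, Python scripts to look and compute and a tool call to move; the robot and the scene stay as the last step left them, time stands still between calls to the robot, and variables do not carry over. Pictures are saved under pics/ and viewed, and the job is handed in when it is done.

Besides the shell and the picture viewer there is one more tool, called after "Emit:" in YAML: its name, and indented under it one key for each argument. arm_command: Moves the arm, as the interface text tells. Its arguments: {"type":"object","properties":{"steps":{"type":"array","items":{"type":"object","properties":{"x":{"type":"number"},"y":{"type":"number"},"z":{"type":"number"},"spin":{"type":"number"},"fingers":{"type":"number"}}}},"grip_force":{"type":"number"}},"required":["steps"]}

```bash
mkdir -p pics; ls; python3 - <<'E'
from workcell import robot, vision
import cv2
for n in("top","side"):
    cv2.imwrite(f"pics/{n}0.png",vision.snapshot(n)); p=vision.camera_params(n); print(n,p["mtx"],p["extrinsics"])
print(robot.sense())
E
```

```text
pics
top [[362.79678041   0.         323.83800248]
 [  0.         362.79678041 193.69409112]
 [  0.           0.           1.        ]] [[ 1.07818835e-02 -9.83020600e-01  1.83178195e-01  3.65337753e+02]
 [-9.99750800e-01 -1.41784231e-02 -1.72426930e-02  2.05150439e+01]
 [ 1.95471004e-02 -1.82946638e-01 -9.82928501e-01  1.23425498e+03]
 [ 0.00000000e+00  0.00000000e+00  0.00000000e+00  1.00000000e+00]]
side [[377.4083238    0.         314.40837602]
 [  0.         377.4083238  194.29366975]
 [  0.           0.           1.        ]] [[ 9.82136921e-01 -1.16293895e-01  1.47928353e-01  4.05217879e+02]
 [-1.87393552e-01 -6.75732703e-01  7.12929850e-01 -6.86271620e+02]
 [ 1.70506361e-02 -7.27915548e-01 -6.85454762e-01  7.66182327e+02]
 [ 0.00000000e+00  0.00000000e+00  0.00000000e+00  1.00000000e+00]]
{'time_s': 0.1, 'qpos': array([-1.19828529e+00,  3.79308786e-01,  1.73471687e+00, -1.13717359e-05,
        1.02853666e+00, -3.33179354e-02]), 'joint_velocities': array([ 5.15633502e-04,  2.08204024e-05, -2.72116403e-03,  1.09952269e-04,
        9.81835131e-04, -1.40749520e-03]), 'effort': array([ 2.55440551e-03, -7.65031385e+01, -4.35299098e+01,  6.52489462e-02,
        3.99067230e-02,  1.17785879e-05]), 'tool_pos': array([ 276.19679399, -642.81732607,  213.38968692]), 'tcp_rot': array([-3.07620145e+00, -6.32925818e-01,  2.72074568e-04]), 'wrist_force': array([-0.23090888, -0.30166524, -0.39205146]), 'torque': array([ 0.04521395,  0.0024649 , -0.05242634]), 'width': 0.9976680989418742}
```

View pics/top0.png

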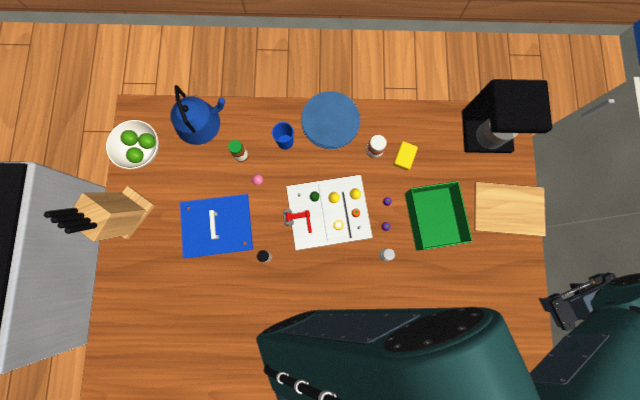

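View pics/side0.png

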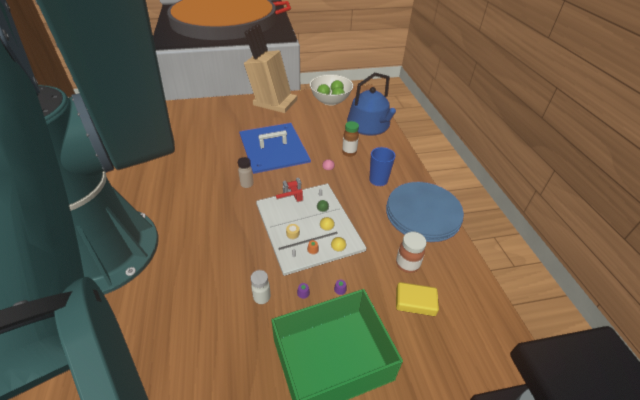

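```bash
cat > h.py <<'E'
import numpy as np, cv2
from workcell import robot, vision
P={n:vision.camera_params(n) for n in("top","side")}
def ray(n,u,v):
    K,E=P[n]["mtx"],P[n]["extrinsics"]
    d=E[:3,:3]@np.linalg.solve(K,[u,v,1.]); return E[:3,3],d
def onz(n,u,v,z):
    c,d=ray(n,u,v); return c+d*(z-c[2])/d[2]
def proj(n,p):
    K,E=P[n]["mtx"],P[n]["extrinsics"]
    q=K@(E[:3,:3].T@(np.asarray(p,float)-E[:3,3])); return q[:2]/q[2]
def tri(a,b):
    A=[];B=[]
    for n,uv in(("top",a),("side",b)):
        c,d=ray(n,*uv);d/=np.linalg.norm(d);M=np.eye(3)-np.outer(d,d);A.append(M);B.append(M@c)
    return np.linalg.lstsq(np.vstack(A),np.hstack(B),rcond=None)[0]
def snap(n,name):
    im=vision.snapshot(n); cv2.imwrite(f"pics/{name}.png",im); return im
def crop(im,x0,y0,x1,y1,s,name): cv2.imwrite(f"pics/{name}.png",cv2.resize(im[y0:y1,x0:x1],None,fx=s,fy=s,interpolation=cv2.INTER_CUBIC))
def blobs(im,lo,hi,roi,mn=15):
    x0,y0,x1,y1=roi
    m=cv2.inRange(cv2.cvtColor(im[y0:y1,x0:x1],cv2.COLOR_BGR2HSV),np.array(lo),np.array(hi))
    n,l,s,c=cv2.connectedComponentsWithStats(m)
    return [(int(s[i,4]),np.round(c[i]+[x0,y0],1),(s[i,:4]+[x0,y0,0,0]).tolist()) for i in range(1,n) if s[i,4]>=mn]
E
python3 - <<'E'
from h import *
t=cv2.imread("pics/top0.png");s=cv2.imread("pics/side0.png")
crop(t,245,165,405,275,5,"c1"); crop(s,240,165,380,280,5,"c2"); crop(t,170,185,270,270,6,"c3")
E
```

```text
(no output)
```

View pics/c1.png

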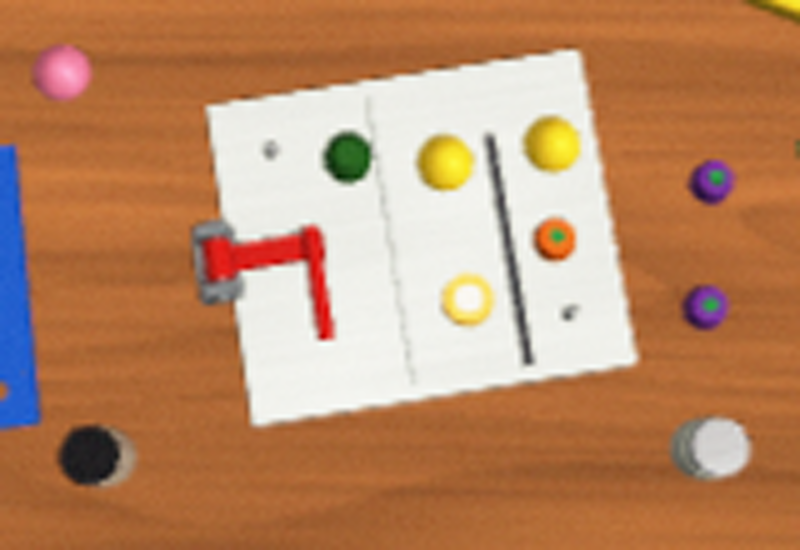

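View pics/c2.png

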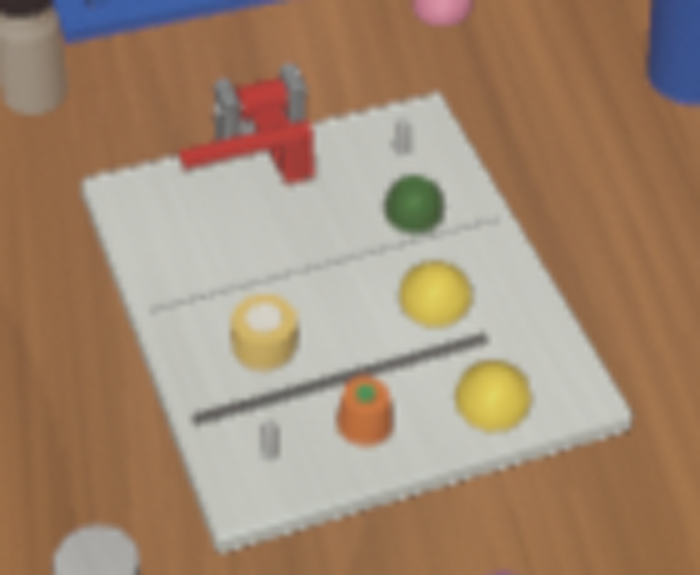

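View pics/c3.png

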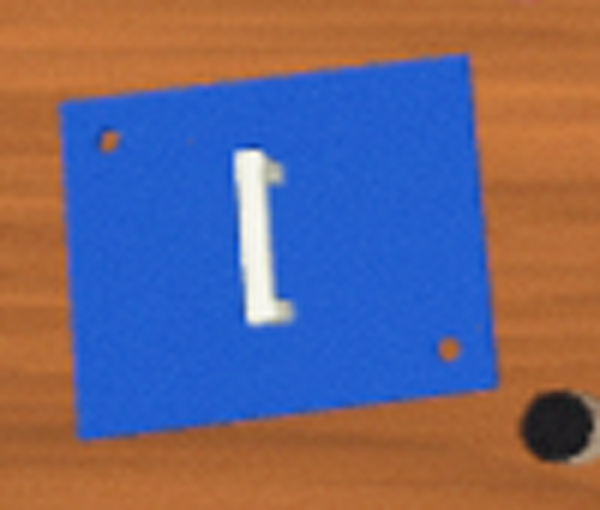

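```bash
cat >> h.py <<'E'
def quad(mask):
    cs,_=cv2.findContours(mask,cv2.RETR_EXTERNAL,cv2.CHAIN_APPROX_NONE)
    c=max(cs,key=cv2.contourArea); 
    return c[:,0,:].astype(float)
def rectfit(pts):
    # pts world xy of contour; minimum area rect then side-line fits
    r=cv2.minAreaRect(pts.astype(np.float32)); b=cv2.boxPoints(r).astype(float)
    L=[]
    for i in range(4):
        a,c=b[i],b[(i+1)%4]; d=(c-a)/np.linalg.norm(c-a); n=np.array([-d[1],d[0]])
        t=(pts-a)@d; h=abs((pts-a)@n); k=(h<6)&(t>15)&(t<np.linalg.norm(c-a)-15)
        vx,vy,x0,y0=cv2.fitLine(pts[k].astype(np.float32),cv2.DIST_HUBER,0,.01,.01).ravel(); L.append(np.cross([x0,y0,1],[x0+vx,y0+vy,1]))
    q=[]
    for i in range(4):
        p=np.cross(L[i-1],L[i]); q.append(p[:2]/p[2])
    return np.array(q)
E
python3 - <<'E'
from h import *
t=cv2.imread("pics/top0.png");s=cv2.imread("pics/side0.png")
for n,im,roi,roic in(("top",t,(275,165,385,262),(165,185,270,268)),("side",s,(245,175,375,275),(230,118,320,178))):
    for nm,r,z,lo,hi in(("bed",roi,20,(0,0,165),(180,50,255)),("cover",roic,10,(100,140,90),(125,255,255))):
        m=np.zeros(im.shape[:2],np.uint8); x0,y0,x1,y1=r
        m[y0:y1,x0:x1]=cv2.inRange(cv2.cvtColor(im[y0:y1,x0:x1],cv2.COLOR_BGR2HSV),np.array(lo),np.array(hi))
        m=cv2.morphologyEx(m,cv2.MORPH_CLOSE,np.ones((3,3)))
        c=quad(m); w=np.array([onz(n,*p,z)[:2] for p in c]); q=rectfit(w)
        print(n,nm,q.round(1).tolist(),"c",q.mean(0).round(1),"sides",[round(float(np.linalg.norm(q[i]-q[i-1])),1) for i in range(4)],"ang",[round(float(np.degrees(np.arctan2(*(q[i]-q[i-1])[::-1]))),2) for i in range(4)])
for nm,lo,hi in(("red",(0,150,90),(6,255,255)),("yel",(20,110,120),(35,255,255)),("grn",(45,60,20),(80,255,120)),("org",(7,150,150),(14,255,255))):
    print(nm,blobs(t,lo,hi,(285,170,380,255)),blobs(s,lo,hi,(255,180,370,272)))
# holes / purple / pink / bystanders
print(blobs(t,(125,60,30),(150,255,255),(375,190,400,235)))
print("caddy",blobs(t,(55,100,40),(75,255,200),(395,170,480,260),300))
E
```

```text
top bed [[404.2, 90.7], [447.1, -161.1], [659.3, -124.2], [615.9, 127.7]] c [531.6 -16.7] sides [214.9, 255.5, 215.3, 255.6] ang [-170.09, -80.33, 9.86, 99.77]
top cover [[374.0, 460.3], [404.5, 237.3], [587.4, 262.0], [556.8, 485.4]] c [480.7 361.2] sides [184.5, 225.1, 184.6, 225.5] ang [-172.18, -82.21, 7.7, 97.82]
side bed [[399.4, 90.6], [444.1, -166.1], [657.9, -130.0], [612.4, 127.9]] c [528.5 -19.4] sides [216.2, 260.6, 216.8, 261.9] ang [-170.06, -80.11, 9.58, 100.01]
side cover [[369.8, 459.2], [401.7, 234.9], [581.3, 261.5], [549.5, 483.3]] c [475.6 359.7] sides [181.3, 226.7, 181.6, 224.1] ang [-172.38, -81.9, 8.43, 98.15]
red [(179, array([299.4, 217.4]), [286, 210, 25, 23])] [(193, array([292.3, 190.9]), [276, 181, 26, 20])]
yel [(94, array([355. , 193.4]), [350, 188, 11, 11]), (94, array([333.7, 197.1]), [329, 192, 11, 11]), (46, array([337.8, 224.8]), [334, 220, 9, 10])] [(136, array([326.6, 223.3]), [320, 218, 14, 12]), (83, array([292.3, 232.8]), [287, 226, 12, 12]), (154, array([338.1, 243.8]), [331, 237, 15, 14])]
grn [(67, array([314.1, 196.1]), [310, 192, 9, 9])] [(85, array([322.4, 205.6]), [317, 201, 11, 10])]
org [(2845, array([339.9, 211.6]), [285, 170, 95, 85]), (37, array([355.7, 212.5]), [352, 209, 8, 8])] [(75, array([312.5, 247.7]), [308, 241, 10, 12])]
[(37, array([386.7, 201. ]), [384, 197, 7, 8]), (39, array([385.7, 226.1]), [382, 223, 8, 7])]
caddy [(3405, array([437.7, 215.6]), [406, 181, 66, 69])]
```

```bash
cat >> h.py <<'E'
SC=np.array([530.5,-17.5,0.]);SY=np.radians(9.8)
SR=np.array([[np.cos(SY),-np.sin(SY),0],[np.sin(SY),np.cos(SY),0],[0,0,1]])
w2s=lambda p:SR.T@(np.asarray(p)-SC)
s2w=lambda p:SR@np.asarray(p,float)+SC
def move(target,yaw=None,s=None):
    """shift in tool axes (cm) and spin to reach world target (tool down)"""
    s=s or robot.sense(); R=cv2.Rodrigues(s["tcp_rot"])[0]
    d=R.T@(np.asarray(target,float)-s["tool_pos"])/10
    y=np.degrees(np.arctan2(R[1,0],R[0,0]))
    return d.round(2), None if yaw is None else round((y-yaw+90)%180-90,1), round(y,1)
E
python3 - <<'E'
from h import *
for nm,a,b in(("end",(309.6,232),(276.8,196.8)),("corner",(307.4,211.5),(301,191.5)),
  ("lemR",(355,193.4),(338.1,243.8)),("lemL",(333.7,197.1),(326.6,223.3)),("corn",(338.3,224.8),(292.5,231.5)),("cour",(314.1,196.1),(322.4,205.6)),("carrot",(355.7,212.5),(312.7,246.8)),
  ("pin_top+",(299,195),(320.6,190)),("pin-",(359,227.5),(293.8,250.5))):
    p=tri(a,b); print(nm,p.round(1),w2s(p).round(1), [ (proj(n,p)-q).round(1).tolist() for n,q in(("top",a),("side",b))])
for nm,q in(("pin0",(70,90,44)),("pin1",(-70,-90,44))): print(nm,[proj(n,s2w(q)).round(1).tolist() for n in("top","side")])
t=cv2.imread("pics/top0.png");crop(t,395,170,480,260,6,"c4")
for z in(0,90): print(z,[onz("top",*p,z)[:2].round() for p in((406,186),(461,181),(471,240),(418,249))])
for nm,q,z in(("jam",(377,140),90),("pink",(258,180),11),("spice",(236,147),110),("tumbler",(284,130),100),("pepper",(263,256),90),("salt",(390,254),80),("pur1",(387,200),15),("pur2",(386,226),15),("sponge",(405,155),30)): print(nm,onz("top",*q,z).round())
E
```

```text
end [455.8  44.3  71. ] [-63.1  73.6  71. ] [[-0.0, 0.3], [0.4, -0.1]]
corner [522.   52.6  72.2] [ 3.6 70.5 72.2] [[-0.0, 0.2], [0.2, -0.0]]
lemR [ 591.  -106.1   27.7] [ 44.5 -97.6  27.7] [[-0.0, 0.5], [0.7, -0.1]]
lemL [577.  -34.   28.5] [ 43.  -24.1  28.5] [[-0.0, 0.5], [0.7, -0.1]]
corn [483.6 -49.7  31.9] [-51.7 -23.8  31.9] [[-0.0, 0.4], [0.5, -0.1]]
cour [579.4  32.2  28.9] [56.7 40.7 28.9] [[-0.0, 0.5], [0.6, -0.1]]
carrot [ 525.5 -107.8   31.9] [-20.3 -88.1  31.9] [[-0.0, 0.4], [0.6, -0.1]]
pin_top+ [582.2  82.5  41. ] [68.  89.7 41. ] [[0.0, -0.0], [-0.1, 0.0]]
pin- [ 475.8 -117.6   40.2] [-70.9 -89.3  40.2] [[-0.0, 0.1], [0.1, -0.0]]
pin0 [[298.8, 194.2], [321.2, 189.0]]
pin1 [[359.3, 227.2], [294.3, 249.6]]
0 [array([ 627., -288.]), array([ 648., -482.]), array([ 442., -504.]), array([ 410., -322.])]
90 [array([ 608., -265.]), array([ 627., -446.]), array([ 436., -466.]), array([ 406., -297.])]
jam [ 762. -174.   90.]
pink [638. 226.  11.]
spice [723. 285. 110.]
tumbler [787. 134. 100.]
pepper [379. 187.  90.]
salt [ 390. -210.   80.]
pur1 [ 574. -217.   15.]
pur2 [ 485. -212.   15.]
sponge [ 730. -280.   30.]
```

View pics/c4.png

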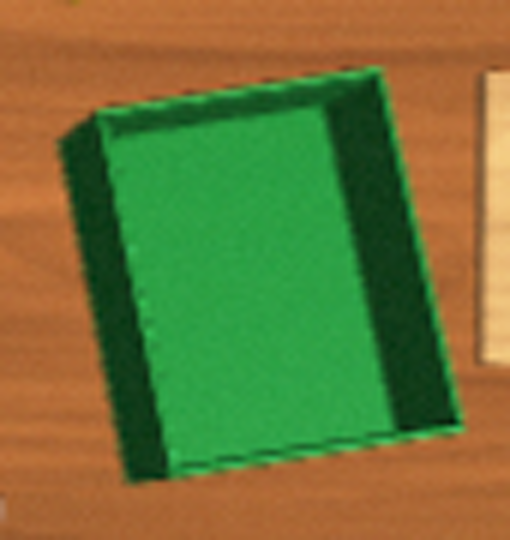

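```bash
python3 - <<'E'
from h import *
q=np.array([onz("top",395+a/6,170+b/6,90)[:2] for a,b in((97,108),(383,68),(463,432),(166,477))]);print(q.round(),q.mean(0).round(),[round(float(np.linalg.norm(q[i]-q[i-1]))) for i in range(4)])
g=s2w((-40,72,52)); print("lever tcp",g)
print(move((480,-350,213),9.8),move((g[0],g[1],150),9.8))
E
```

```text
[[ 601. -282.]
 [ 626. -438.]
 [ 430. -469.]
 [ 405. -311.]] [ 516. -375.] [199, 158, 198, 160]
lever tcp [478.82860012  46.64098872  52.        ]
(array([ 30.28, -18.86,   0.06]), np.float64(13.5), np.float64(23.3)) (array([ 45.84, -55.34,   6.39]), np.float64(13.5), np.float64(23.3))
```

Emit:
arm_command:
  steps:
    - {"x": 30.3,"y": -18.9,"z": 0,"spin": 13.5,"fingers": 0.5}
    - {"x": 30.3,"y": -18.9,"z": 0,"spin": 13.5,"fingers": 0.5}
    - {"x": 30.3,"y": -18.9,"z": 0,"spin": 13.5,"fingers": 0.5}
    - {"x": 30.3,"y": -18.9,"z": 0,"spin": 13.5,"fingers": 0.5}
    - {"x": 30.3,"y": -18.9,"z": 0,"spin": 13.5,"fingers": 0.5}
    - {"x": 30.3,"y": -18.9,"z": 0,"spin": 13.5,"fingers": 0.5}
    - {"x": 30.3,"y": -18.9,"z": 0,"spin": 13.5,"fingers": 0.5}
    - {"x": 45.8,"y": -55.3,"z": 4,"spin": 13.5,"fingers": 0.5}
    - {"x": 45.8,"y": -55.3,"z": 4,"spin": 13.5,"fingers": 0.5}
    - {"x": 45.8,"y": -55.3,"z": 4,"spin": 13.5,"fingers": 0.5}
    - {"x": 45.8,"y": -55.3,"z": 6.4,"spin": 13.5,"fingers": 0.5}
    - {"x": 45.8,"y": -55.3,"z": 6.4,"spin": 13.5,"fingers": 0.5}
    - {"x": 45.8,"y": -55.3,"z": 6.4,"spin": 13.5,"fingers": 0.5}
    - {"x": 45.8,"y": -55.3,"z": 6.4,"spin": 13.5,"fingers": 0.5}
    - {"x": 45.8,"y": -55.3,"z": 6.4,"spin": 13.5,"fingers": 0.5}
    - {"x": 45.8,"y": -55.3,"z": 6.4,"spin": 13.5,"fingers": 0.5}
    - {"x": 45.8,"y": -55.3,"z": 6.4,"spin": 13.5,"fingers": 0.5}

```text
time_s: 1.8
tool_pos: [478.4, 46.8, 149.6]
tcp_rot: [3.13, 0.271, -0.001]
wrist_force: [-0.3, 0.1, 0.2]
width: 0.499
```

```bash
python3 - <<'E'
from h import *
s=robot.sense();print(s["time_s"],s["tool_pos"],s["tcp_rot"],s["width"],s["wrist_force"])
a=snap("top","t1");b=snap("side","s1")
crop(b,200,80,400,280,3,"c5")
g=s2w((-40,72,52)); print(move(g,9.8)); print(proj("side",s["tool_pos"]),proj("top",s["tool_pos"]))
E
```

```text
1.8 [478.4451119   46.75501829 149.5711737 ] [ 3.12983123e+00  2.71330441e-01 -1.45561298e-03] 0.49867115280058705 [-0.29370318  0.12941822  0.21078243]
(array([ 0.02, -0.16,  9.81]), np.float64(-0.1), np.float64(9.7))
[284.42418593 172.58083066] [308.40479802 222.70638368]
```

View pics/c5.png

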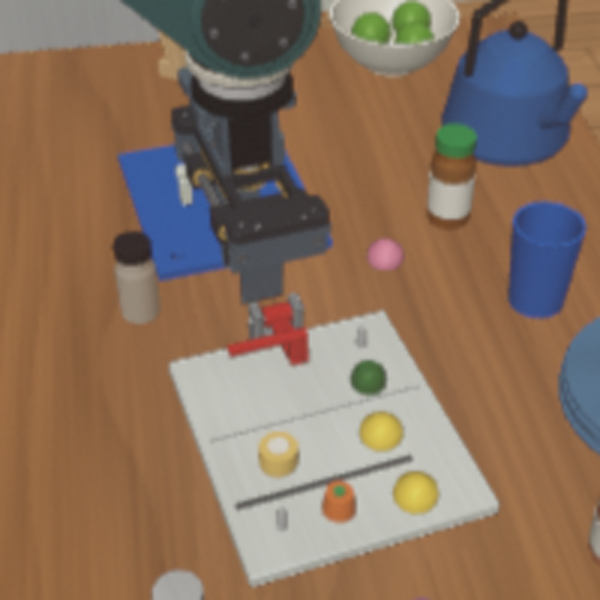

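View pics/t1.png

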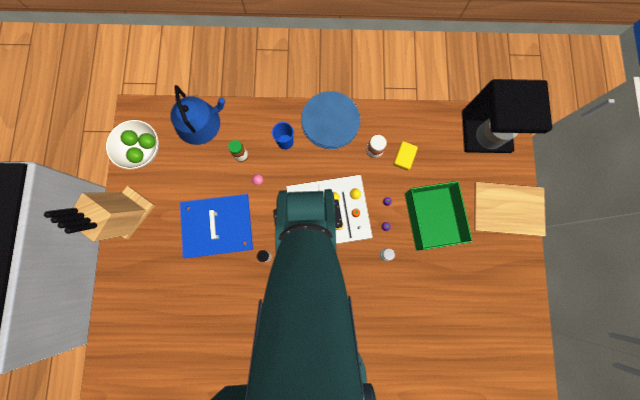

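Emit:
arm_command:
  steps:
    - {"z": 5}
    - {"z": 8}
    - {"z": 9.8}
    - {"z": 9.8}
    - {"z": 9.8}
    - {"z": 9.8,"fingers": 0.1}
    - {"z": 9.8,"fingers": 0.1}
    - {"z": 9.8,"fingers": 0.1}
    - {"z": 9.8,"fingers": 0.1}
    - {"z": 9.8,"fingers": 0.1}
    - {"z": 9.8,"fingers": 0.1}
    - {"z": 9.8,"fingers": 0.1}
  grip_force: 15

```text
schema error: expected keys x, y, z, spin, fingers
```

```bash
python3 - <<'E'
from h import *
s=robot.sense();print(s["tool_pos"],w2s(s["tool_pos"]),s["width"]*91,s["wrist_force"])
b=snap("side","s2")
crop(b,240,120,380,240,5,"c6")
# arc steps in tool frame
y0,z0=w2s(s["tool_pos"])[1:]; z0+=19; c=np.array([135,42.]);r=68.6
R=cv2.Rodrigues(s["tcp_rot"])[0]
for k in np.linspace(.2,1.75,12):
    th=np.arctan2(22,65)+k; p=(-40,135-r*np.cos(th),42+r*np.sin(th)-19); print(round(k,2),np.round(p,1),(R.T@(s2w(p)-s["tool_pos"])/10).round(2))
E
```

```text
[478.94763994  45.03262904 150.05352699] [-40.15645532  70.39484796 150.05352699] 45.78350422918883 [ 0.2235474  -0.15883023 -0.2113099 ]
0.2 [-40.   75.7  57.5] [ 0.01 -0.53  9.26]
0.34 [-40.   81.1  65.5] [ 0.01 -1.07  8.46]
0.48 [-40.   87.6  72.6] [ 0.01 -1.72  7.75]
0.62 [-40.   95.   78.8] [ 0.01 -2.47  7.13]
0.76 [-40.  103.3  83.8] [ 0.01 -3.29  6.62]
0.9 [-40.  112.1  87.7] [ 0.01 -4.17  6.24]
1.05 [-40.  121.4  90.2] [ 0.01 -5.11  5.98]
1.19 [-40.  131.   91.5] [ 0.01 -6.06  5.86]
1.33 [-40.  140.7  91.4] [ 0.01 -7.03  5.87]
1.47 [-40.  150.2  89.9] [ 0.01 -7.98  6.02]
1.61 [-40.  159.5  87.1] [ 0.01 -8.91  6.3 ]
1.75 [-40.  168.2  83. ] [ 0.01 -9.78  6.7 ]
```

View pics/c6.png

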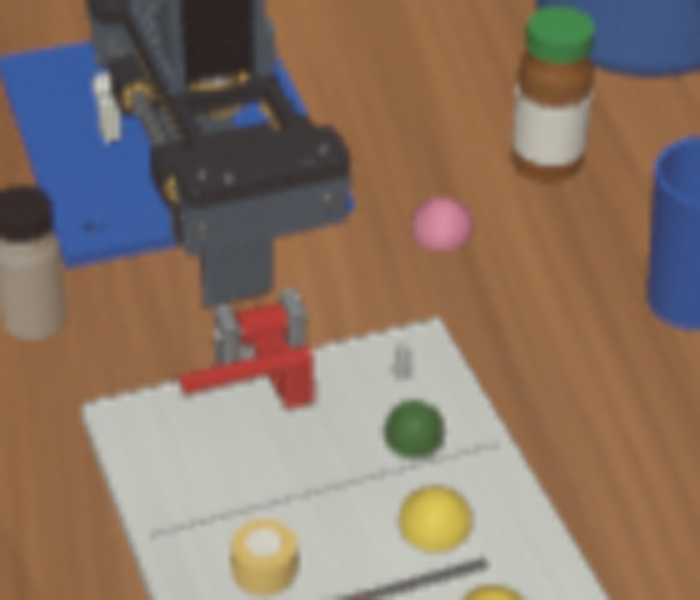

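Emit:
arm_command:
  steps:
    - {"x": 0,"y": -0.1,"z": 5,"spin": 0,"fingers": 0.5}
    - {"x": 0,"y": -0.1,"z": 8,"spin": 0,"fingers": 0.5}
    - {"x": 0,"y": -0.1,"z": 9.8,"spin": 0,"fingers": 0.5}
    - {"x": 0,"y": -0.1,"z": 9.8,"spin": 0,"fingers": 0.5}
    - {"x": 0,"y": -0.1,"z": 9.8,"spin": 0,"fingers": 0.5}
    - {"x": 0,"y": -0.1,"z": 9.8,"spin": 0,"fingers": 0}
    - {"x": 0,"y": -0.1,"z": 9.8,"spin": 0,"fingers": 0}
    - {"x": 0,"y": -0.1,"z": 9.8,"spin": 0,"fingers": 0}
    - {"x": 0,"y": -0.1,"z": 9.8,"spin": 0,"fingers": 0}
    - {"x": 0,"y": -0.1,"z": 9.8,"spin": 0,"fingers": 0}
    - {"x": 0,"y": -0.1,"z": 9.8,"spin": 0,"fingers": 0}
    - {"x": 0,"y": -0.1,"z": 9.8,"spin": 0,"fingers": 0}
  grip_force: 15

```text
time_s: 3.15
tool_pos: [478.6, 47.8, 51.8]
tcp_rot: [-3.129, -0.266, -0.001]
wrist_force: [2.0, 18.5, -7.8]
width: 0.129
```

```bash
python3 - <<'E'
from h import *
s=robot.sense();print(s["tool_pos"],w2s(s["tool_pos"]),s["width"]*91,s["wrist_force"])
b=snap("side","s3")
crop(b,240,120,380,240,5,"c7")
R=cv2.Rodrigues(s["tcp_rot"])[0]
c=np.array([135,42.]);r=68.6;p0=w2s(s["tool_pos"])
for k in (.1,.25,.5,.75,1,1.2,1.4,1.6,1.7,1.74):
    th=np.arctan2(22,65)+k; p=(p0[0],135-r*np.cos(th),42+r*np.sin(th)-19); print(round(k,2),np.round(p,1),(R.T@(s2w(p)-s["tool_pos"])/10).round(2))
E
```

```text
[478.61939525  47.82243074  51.81418953] [-40.00505948  73.19981095  51.81418953] 11.752911986250203 [ 1.99905176 18.53569379 -7.76250603]
0.1 [-40.   72.5  51.4] [0.   0.07 0.04]
0.25 [-40.   77.5  60.4] [-0.   -0.43 -0.86]
0.5 [-40.   88.5  73.5] [-0.   -1.54 -2.16]
0.75 [-40.  102.4  83.4] [-0.   -2.93 -3.15]
1 [-40.  118.4  89.6] [-0.   -4.53 -3.77]
1.2 [-40.  132.   91.5] [-0.01 -5.88 -3.96]
1.4 [-40.  145.6  90.8] [-0.01 -7.25 -3.89]
1.6 [-40.  158.9  87.3] [-0.01 -8.57 -3.54]
1.7 [-40.  165.2  84.6] [-0.01 -9.2  -3.27]
1.74 [-40.  167.6  83.3] [-0.01 -9.45 -3.14]
```

View pics/c7.png

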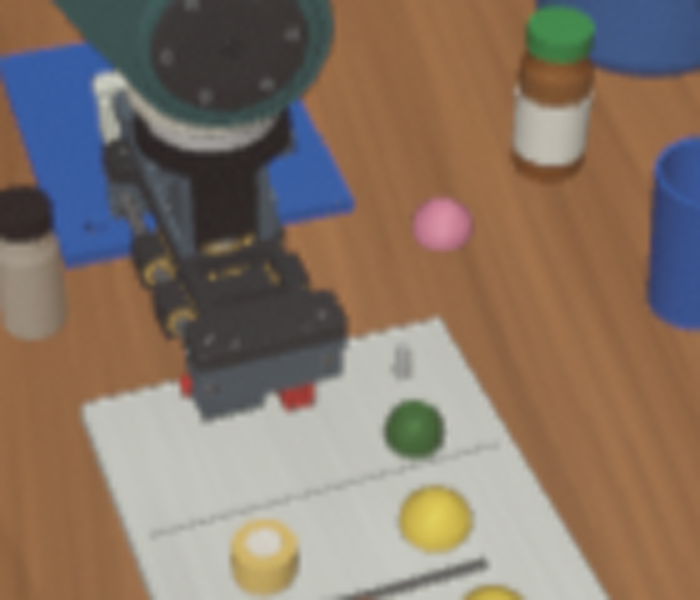

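Emit:
arm_command:
  steps:
    - {"x": 0,"y": -0.4,"z": -0.9,"spin": 0,"fingers": 0}
    - {"x": 0,"y": -0.9,"z": -1.5,"spin": 0,"fingers": 0}
    - {"x": 0,"y": -1.5,"z": -2.2,"spin": 0,"fingers": 0}
    - {"x": 0,"y": -2.2,"z": -2.7,"spin": 0,"fingers": 0}
    - {"x": 0,"y": -2.9,"z": -3.15,"spin": 0,"fingers": 0}
    - {"x": 0,"y": -3.7,"z": -3.5,"spin": 0,"fingers": 0}
    - {"x": 0,"y": -4.5,"z": -3.8,"spin": 0,"fingers": 0}
    - {"x": 0,"y": -5.2,"z": -3.9,"spin": 0,"fingers": 0}
    - {"x": 0,"y": -5.9,"z": -4.0,"spin": 0,"fingers": 0}
    - {"x": 0,"y": -6.6,"z": -4.0,"spin": 0,"fingers": 0}
    - {"x": 0,"y": -7.3,"z": -3.9,"spin": 0,"fingers": 0}
    - {"x": 0,"y": -8,"z": -3.75,"spin": 0,"fingers": 0}
    - {"x": 0,"y": -8.6,"z": -3.55,"spin": 0,"fingers": 0}
    - {"x": 0,"y": -9.1,"z": -3.35,"spin": 0,"fingers": 0}
    - {"x": 0,"y": -9.4,"z": -3.2,"spin": 0,"fingers": 0}
    - {"x": 0,"y": -9.4,"z": -3.2,"spin": 0,"fingers": 0}
    - {"x": 0,"y": -9.4,"z": -3.2,"spin": 0,"fingers": 0}
  grip_force: 15

```text
time_s: 4.9
tool_pos: [463.0, 139.7, 83.9]
tcp_rot: [-3.13, -0.267, -0.001]
wrist_force: [2.9, 2.4, 1.0]
width: 0.128
```

```bash
python3 - <<'E'
from h import *
s=robot.sense();p=w2s(s["tool_pos"]);print(p,s["width"]*91,s["wrist_force"])
v=np.array([135-p[1],p[2]+19-42]);print(np.linalg.norm(v),np.arctan2(v[1],v[0])-np.arctan2(22,65))
b=snap("side","s4");crop(b,240,100,380,240,5,"c8")
E
```

```text
[-39.75867901 166.37042609  83.9271411 ] 11.61943545641467 [2.87486161 2.41812835 1.00140679]
68.5289731090545 1.7199215024060033
```

View pics/c8.png

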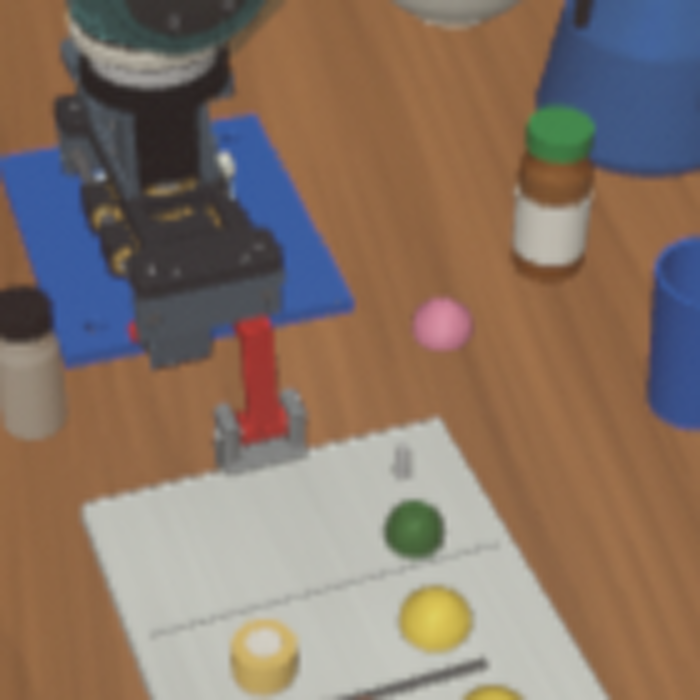

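Emit:
arm_command:
  steps:
    - {"x": 0,"y": -0.3,"z": 0.15,"spin": 0,"fingers": 0}
    - {"x": 0,"y": -0.6,"z": 0.3,"spin": 0,"fingers": 0}
    - {"x": 0,"y": -0.6,"z": 0.3,"spin": 0,"fingers": 0}
    - {"x": 0,"y": -0.6,"z": 0.3,"spin": 0,"fingers": 0}

```text
time_s: 5.35
tool_pos: [462.5, 143.6, 81.5]
tcp_rot: [3.127, 0.269, 0.001]
wrist_force: [6.8, -29.5, 14.8]
width: 0.196
```

Emit:
arm_command:
  steps:
    - {"x": 0,"y": 0.35,"z": -0.2,"spin": 0,"fingers": 0.3}
    - {"x": 0,"y": 0.35,"z": -0.2,"spin": 0,"fingers": 0.4}
    - {"x": 0,"y": 0.35,"z": -0.2,"spin": 0,"fingers": 0.4}
    - {"x": 0,"y": 0.35,"z": -0.2,"spin": 0,"fingers": 0.4}
    - {"x": 0,"y": 0.35,"z": -3,"spin": 0,"fingers": 0.4}
    - {"x": 0,"y": 0.35,"z": -6,"spin": 0,"fingers": 0.4}
    - {"x": 0,"y": 0.35,"z": -10,"spin": 0,"fingers": 0.4}
    - {"x": 0,"y": 0.35,"z": -10,"spin": 0,"fingers": 0.4}

```text
time_s: 6.15
tool_pos: [464.6, 142.6, 185.2]
tcp_rot: [-3.129, -0.267, -0.01]
wrist_force: [1.0, 0.5, -0.0]
width: 0.399
```

```bash
python3 - <<'E'
from h import *
s=robot.sense();p=w2s(s["tool_pos"]);print(p,s["width"]*91,s["wrist_force"])
b=snap("side","s5");crop(b,240,100,380,280,4,"c9")
for z in(20,):
  for y in(-80.2,): print("cour",move((579,32,150),9.8))
E
```

```text
[-37.68855794 169.01328585 185.16220706] 36.271448478088935 [ 0.95625455  0.50098235 -0.0386329 ]
cour (array([ 9.5 , 12.84,  3.33]), np.float64(-0.0), np.float64(9.8))
```

View pics/c9.png

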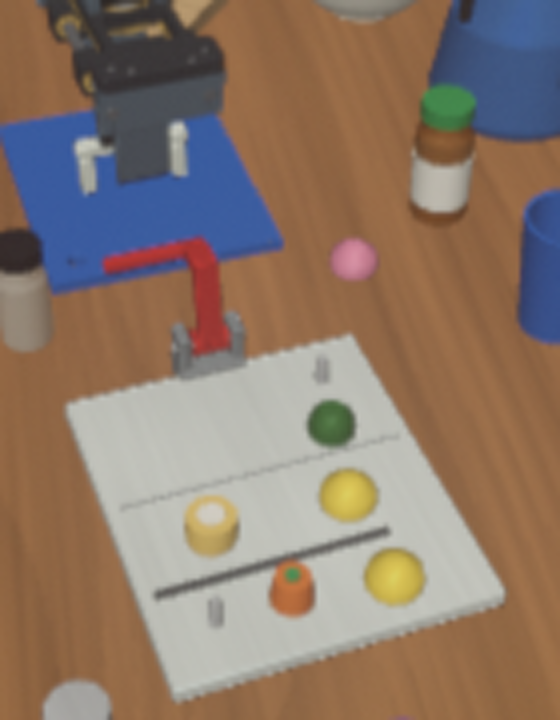

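Emit:
arm_command:
  steps:
    - {"x": 9.5,"y": 12.8,"z": 0,"spin": -90,"fingers": 0.9}
    - {"x": 9.5,"y": 12.8,"z": 0,"spin": -90,"fingers": 0.9}
    - {"x": 9.5,"y": 12.8,"z": 0,"spin": -90,"fingers": 0.9}
    - {"x": 9.5,"y": 12.8,"z": 2,"spin": -90,"fingers": 0.9}
    - {"x": 9.5,"y": 12.8,"z": 4,"spin": -90,"fingers": 0.9}
    - {"x": 9.5,"y": 12.8,"z": 6,"spin": -90,"fingers": 0.9}
    - {"x": 9.5,"y": 12.8,"z": 6,"spin": -90,"fingers": 0.9}
    - {"x": 9.5,"y": 12.8,"z": 6,"spin": -90,"fingers": 0.9}
    - {"x": 9.5,"y": 12.8,"z": 6,"spin": -90,"fingers": 0.9}
    - {"x": 9.5,"y": 12.8,"z": 6,"spin": -90,"fingers": 0.9}
    - {"x": 9.5,"y": 12.8,"z": 6,"spin": -90,"fingers": 0.9}
    - {"x": 9.5,"y": 12.8,"z": 6,"spin": -90,"fingers": 0.9}
    - {"x": 9.5,"y": 12.8,"z": 6,"spin": -90,"fingers": 0.9}

```text
time_s: 7.5
tool_pos: [577.0, 31.9, 119.9]
tcp_rot: [-2.027, -2.399, 0.001]
wrist_force: [-0.2, -0.4, 0.1]
width: 0.9
```

```bash
cat >> h.py <<'E'
HS={"yel":((20,110,120),(35,255,255)),"grn":((45,60,20),(80,255,120)),"org":((7,170,170),(14,255,255))}
def look(name):
    b=snap("side",name)
    for k in HS: 
        for a,c,bb in blobs(b,*HS[k],(225,150,385,282)): 
            if a<400 and a>30: print(k,a,c,"slicer@z29",w2s(onz("side",*c,29)).round(1)[:2],"world",onz("side",*c,29).round(1)[:2])
    return b
E
python3 - <<'E'
from h import *
s=robot.sense();print(s["tool_pos"],w2s(s["tool_pos"]),s["qpos"])
b=look("s6");crop(b,240,100,380,280,4,"c10")
print(move(s2w((56.5,40.7,24)),99.8),robot.sense()["time_s"])
E
```

```text
[576.99292415  31.85481045 119.88180275] [ 54.21515225  40.72108271 119.88180275] [ 1.47864563e-02  3.23138037e-01  2.02169855e+00  1.03694273e-04
  7.98268952e-01 -1.52809691e-01]
yel 136 [326.6 223.3] slicer@z29 [ 41.  -24.4] world [575.1 -34.6]
yel 84 [292.3 232.8] slicer@z29 [-54.3 -25.2] world [481.3 -51.6]
yel 154 [338.1 243.8] slicer@z29 [ 42.3 -98.4] world [ 588.9 -107.3]
grn 85 [322.4 205.6] slicer@z29 [54.8 40.7] world [577.5  31.9]
(array([0.  , 0.23, 9.61]), np.float64(-0.2), np.float64(99.6)) 7.55
```

View pics/c10.png

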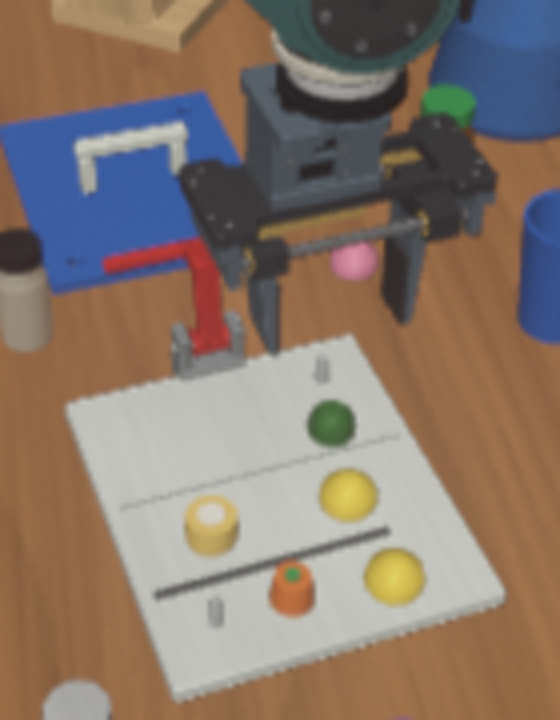

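Emit:
arm_command:
  steps:
    - {"x": 0,"y": 0.1,"z": 4,"spin": 0,"fingers": 0.9}
    - {"x": 0,"y": 0.1,"z": 7.5,"spin": 0,"fingers": 0.9}
    - {"x": 0,"y": 0.1,"z": 9.5,"spin": 0,"fingers": 0.9}
    - {"x": 0,"y": 0.1,"z": 9.6,"spin": 0,"fingers": 0.9}
    - {"x": 0,"y": 0.1,"z": 9.6,"spin": 0,"fingers": 0.5}
    - {"x": 0,"y": 0.1,"z": 9.6,"spin": 0,"fingers": 0.2}
    - {"x": 0,"y": 0.1,"z": 9.6,"spin": 0,"fingers": 0.2}
    - {"x": 0,"y": 0.1,"z": 9.6,"spin": 0,"fingers": 0.2}
    - {"x": 0,"y": 0.1,"z": 9.6,"spin": 0,"fingers": 0.2}
    - {"x": 0,"y": 0.1,"z": 9.6,"spin": 0,"fingers": 0.2}
    - {"x": 0,"y": 0.1,"z": 9.6,"spin": 0,"fingers": 0.2}
    - {"x": 0,"y": 0.1,"z": 9.6,"spin": 0,"fingers": 0.2}
    - {"x": 0,"y": 0.1,"z": 7,"spin": 0,"fingers": 0.2}
    - {"x": 0,"y": 0.1,"z": 3,"spin": 0,"fingers": 0.2}
    - {"x": 0,"y": 0.1,"z": -2,"spin": 0,"fingers": 0.2}
    - {"x": 0,"y": 0.1,"z": -4,"spin": 0,"fingers": 0.2}
    - {"x": 0,"y": 0.1,"z": -4,"spin": 0,"fingers": 0.2}
  grip_force: 12

```text
time_s: 9.25
tool_pos: [580.4, 32.0, 164.2]
tcp_rot: [2.022, 2.399, 0.005]
wrist_force: [0.1, -0.1, 0.3]
width: 0.362
```

```bash
python3 - <<'E'
from h import *
s=robot.sense();print(s["tool_pos"],w2s(s["tool_pos"]),s["width"]*91)
b=look("s7");crop(b,240,100,380,280,4,"c11")
for t in((565,-370,160),(565,-370,50)): print(move(t,98.4))
E
```

```text
[580.37653485  31.99456514 164.19545594] [ 57.57317653  40.2828754  164.19545594] 32.94997250510138
yel 136 [326.6 223.3] slicer@z29 [ 41.  -24.4] world [575.1 -34.6]
yel 84 [292.3 232.8] slicer@z29 [-54.3 -25.2] world [481.3 -51.6]
yel 154 [338.1 243.8] slicer@z29 [ 42.3 -98.4] world [ 588.9 -107.3]
grn 96 [325.1 166.1] slicer@z29 [126.  198.9] world [620.8 200. ]
(array([-39.37,  -8.21,   0.2 ]), np.float64(1.3), np.float64(99.7))
(array([-39.37,  -8.23,  11.2 ]), np.float64(1.3), np.float64(99.7))
```

View pics/c11.png

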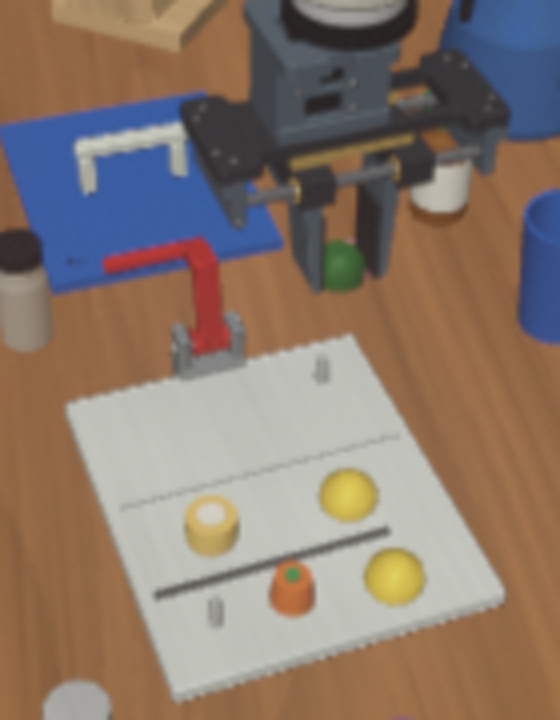

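Emit:
arm_command:
  steps:
    - {"x": -39.4,"y": -8.2,"z": 0,"spin": 0,"fingers": 0.2}
    - {"x": -39.4,"y": -8.2,"z": 0,"spin": 0,"fingers": 0.2}
    - {"x": -39.4,"y": -8.2,"z": 0,"spin": 0,"fingers": 0.2}
    - {"x": -39.4,"y": -8.2,"z": 0,"spin": 0,"fingers": 0.2}
    - {"x": -39.4,"y": -8.2,"z": 0,"spin": 0,"fingers": 0.2}
    - {"x": -39.4,"y": -8.2,"z": 0,"spin": 0,"fingers": 0.2}
    - {"x": -39.4,"y": -8.2,"z": 0,"spin": 0,"fingers": 0.2}
    - {"x": -39.4,"y": -8.2,"z": 0,"spin": 0,"fingers": 0.2}
    - {"x": -39.4,"y": -8.2,"z": 0,"spin": 0,"fingers": 0.2}
    - {"x": -39.4,"y": -8.2,"z": 0,"spin": 0,"fingers": 0.2}
    - {"x": -39.4,"y": -8.2,"z": 5,"spin": 0,"fingers": 0.2}
    - {"x": -39.4,"y": -8.2,"z": 10,"spin": 0,"fingers": 0.2}
    - {"x": -39.4,"y": -8.2,"z": 12,"spin": 0,"fingers": 0.2}
    - {"x": -39.4,"y": -8.2,"z": 12,"spin": 0,"fingers": 0.2}
    - {"x": -39.4,"y": -8.2,"z": 12,"spin": 0,"fingers": 0.6}
    - {"x": -39.4,"y": -8.2,"z": 12,"spin": 0,"fingers": 0.6}
    - {"x": -39.4,"y": -8.2,"z": 8,"spin": 0,"fingers": 0.6}
    - {"x": -39.4,"y": -8.2,"z": 3,"spin": 0,"fingers": 0.6}
    - {"x": -39.4,"y": -8.2,"z": 0,"spin": 0,"fingers": 0.6}

```text
time_s: 11.2
tool_pos: [566.1, -371.3, 166.8]
tcp_rot: [2.021, 2.398, 0.001]
wrist_force: [0.8, -0.4, 0.0]
width: 0.598
```

```bash
python3 - <<'E'
from h import *
s=robot.sense();print(s["tool_pos"],s["width"]*91)
b=look("s8");t=snap("top","t8")
cv2.imwrite("pics/c12.png",np.vstack([cv2.resize(t[150:280,270:490],None,fx=2.3,fy=2.3),cv2.resize(b[180:400,200:460],(506,290))]))
for t in((576,-34,150),(576,-34,60)): print(move(t,99.8))
E
```

```text
[ 566.08561082 -371.27938435  166.78738705] 54.43928702831915
yel 32 [323.2 226.1] slicer@z29 [ 29.  -30.6] world [564.2 -42.7]
yel 76 [292.4 233.2] slicer@z29 [-54.4 -26.6] world [481.4 -53. ]
yel 51 [334.1 244.5] slicer@z29 [ 32.  -97.1] world [ 578.5 -107.7]
(array([33.19,  6.57,  1.64]), np.float64(-0.1), np.float64(99.7))
(array([33.26,  6.5 , 10.64]), np.float64(-0.1), np.float64(99.7))
```

View pics/c12.png

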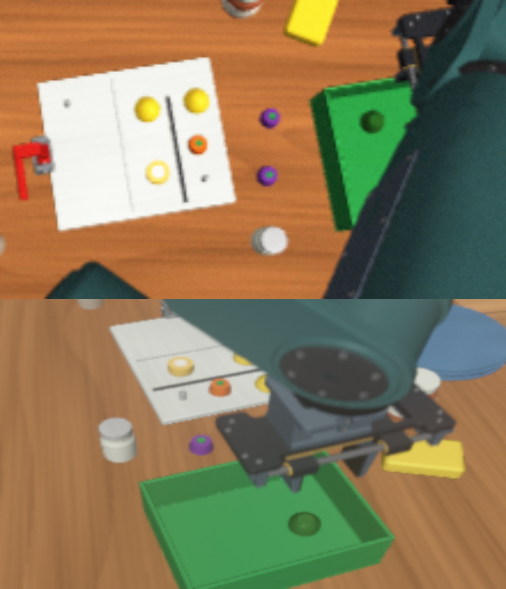

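Emit:
arm_command:
  steps:
    - {"x": 33.3,"y": 6.6,"z": 0,"spin": 0,"fingers": 0.6}
    - {"x": 33.3,"y": 6.6,"z": 0,"spin": 0,"fingers": 0.9}
    - {"x": 33.3,"y": 6.6,"z": 0,"spin": 0,"fingers": 0.9}
    - {"x": 33.3,"y": 6.6,"z": 0,"spin": 0,"fingers": 0.9}
    - {"x": 33.3,"y": 6.6,"z": 0,"spin": 0,"fingers": 0.9}
    - {"x": 33.3,"y": 6.6,"z": 0,"spin": 0,"fingers": 0.9}
    - {"x": 33.3,"y": 6.6,"z": 0,"spin": 0,"fingers": 0.9}
    - {"x": 33.3,"y": 6.6,"z": 2,"spin": 0,"fingers": 0.9}
    - {"x": 33.3,"y": 6.6,"z": 4,"spin": 0,"fingers": 0.9}
    - {"x": 33.3,"y": 6.6,"z": 8,"spin": 0,"fingers": 0.9}
    - {"x": 33.3,"y": 6.6,"z": 8,"spin": 0,"fingers": 0.9}
    - {"x": 33.3,"y": 6.6,"z": 8,"spin": 0,"fingers": 0.9}

```text
time_s: 12.5
tool_pos: [573.2, -30.9, 81.6]
tcp_rot: [-2.024, -2.402, 0.001]
wrist_force: [-0.2, -0.1, 0.1]
width: 0.898
```

```bash
python3 - <<'E'
from h import *
s=robot.sense();print(s["tool_pos"],s["width"]*91)
b=look("s9")
print(move((576,-34.3,24),99.8))
E
```

```text
[573.1572597  -30.91084167  81.63007149] 81.68600485927531
yel 136 [326.6 223.3] slicer@z29 [ 41.  -24.4] world [575.1 -34.6]
yel 81 [292.4 232.9] slicer@z29 [-54.1 -25.6] world [481.5 -52. ]
yel 152 [338.1 243.8] slicer@z29 [ 42.3 -98.4] world [ 588.9 -107.3]
(array([-0.35,  0.14,  5.85]), np.float64(-0.1), np.float64(99.7))
```

Emit:
arm_command:
  steps:
    - {"x": -0.3,"y": 0.1,"z": 4,"spin": 0,"fingers": 0.9}
    - {"x": -0.3,"y": 0.1,"z": 5.5,"spin": 0,"fingers": 0.9}
    - {"x": -0.3,"y": 0.1,"z": 5.7,"spin": 0,"fingers": 0.9}
    - {"x": -0.3,"y": 0.1,"z": 5.7,"spin": 0,"fingers": 0.5}
    - {"x": -0.3,"y": 0.1,"z": 5.7,"spin": 0,"fingers": 0.2}
    - {"x": -0.3,"y": 0.1,"z": 5.7,"spin": 0,"fingers": 0.2}
    - {"x": -0.3,"y": 0.1,"z": 5.7,"spin": 0,"fingers": 0.2}
    - {"x": -0.3,"y": 0.1,"z": 5.7,"spin": 0,"fingers": 0.2}
    - {"x": -0.3,"y": 0.1,"z": 5.7,"spin": 0,"fingers": 0.2}
    - {"x": -0.3,"y": 0.1,"z": 5.7,"spin": 0,"fingers": 0.2}
    - {"x": -0.3,"y": 0.1,"z": 3,"spin": 0,"fingers": 0.2}
    - {"x": -0.3,"y": 0.1,"z": -2,"spin": 0,"fingers": 0.2}
    - {"x": -0.3,"y": 0.1,"z": -7,"spin": 0,"fingers": 0.2}
    - {"x": -0.3,"y": 0.1,"z": -8,"spin": 0,"fingers": 0.2}
    - {"x": -0.3,"y": 0.1,"z": -8,"spin": 0,"fingers": 0.2}

```text
time_s: 14.05
tool_pos: [575.7, -33.8, 162.7]
tcp_rot: [2.023, 2.4, 0.003]
wrist_force: [0.1, 0.1, -2.1]
width: 0.415
```

```bash
python3 - <<'E'
from h import *
s=robot.sense();print(s["tool_pos"],s["width"]*91)
b=look("s10")
print(move((560,-415,50),99.8))
E
```

```text
[575.66224024 -33.80231389 162.68736515] 37.78189707800713
yel 158 [329.  184.2] slicer@z29 [105.6 116.9] world [614.6 115.7]
yel 83 [292.3 232.8] slicer@z29 [-54.3 -25.2] world [481.3 -51.6]
yel 153 [338.1 243.8] slicer@z29 [ 42.3 -98.4] world [ 588.9 -107.3]
(array([-37.33,  -7.9 ,  11.08]), np.float64(-0.0), np.float64(99.8))
```

Emit:
arm_command:
  steps:
    - {"x": -37.3,"y": -7.9,"z": 0,"spin": 0,"fingers": 0.2}
    - {"x": -37.3,"y": -7.9,"z": 0,"spin": 0,"fingers": 0.2}
    - {"x": -37.3,"y": -7.9,"z": 0,"spin": 0,"fingers": 0.2}
    - {"x": -37.3,"y": -7.9,"z": 0,"spin": 0,"fingers": 0.2}
    - {"x": -37.3,"y": -7.9,"z": 0,"spin": 0,"fingers": 0.2}
    - {"x": -37.3,"y": -7.9,"z": 0,"spin": 0,"fingers": 0.2}
    - {"x": -37.3,"y": -7.9,"z": 0,"spin": 0,"fingers": 0.2}
    - {"x": -37.3,"y": -7.9,"z": 0,"spin": 0,"fingers": 0.2}
    - {"x": -37.3,"y": -7.9,"z": 0,"spin": 0,"fingers": 0.2}
    - {"x": -37.3,"y": -7.9,"z": 0,"spin": 0,"fingers": 0.2}
    - {"x": -37.3,"y": -7.9,"z": 5,"spin": 0,"fingers": 0.2}
    - {"x": -37.3,"y": -7.9,"z": 10,"spin": 0,"fingers": 0.2}
    - {"x": -37.3,"y": -7.9,"z": 12,"spin": 0,"fingers": 0.2}
    - {"x": -37.3,"y": -7.9,"z": 12,"spin": 0,"fingers": 0.2}
    - {"x": -37.3,"y": -7.9,"z": 12,"spin": 0,"fingers": 0.6}
    - {"x": -37.3,"y": -7.9,"z": 12,"spin": 0,"fingers": 0.6}
    - {"x": -37.3,"y": -7.9,"z": 8,"spin": 0,"fingers": 0.6}
    - {"x": -37.3,"y": -7.9,"z": 3,"spin": 0,"fingers": 0.6}
    - {"x": -37.3,"y": -7.9,"z": 0,"spin": 0,"fingers": 0.6}

```text
time_s: 16.0
tool_pos: [561.5, -415.8, 166.9]
tcp_rot: [2.021, 2.398, 0.0]
wrist_force: [0.8, 0.2, 0.6]
width: 0.598
```

```bash
python3 - <<'E'
from h import *
s=robot.sense();print(s["tool_pos"],s["width"]*91)
b=look("s11");t=snap("top","t11")
cv2.imwrite("pics/c13.png",np.vstack([cv2.resize(t[150:280,270:490],None,fx=2.3,fy=2.3),cv2.resize(b[180:400,200:460],(506,290))]))
for t in((482.5,-51,165),(482.5,-51,80)): print(move(t,99.8))
E
```

```text
[ 561.50171931 -415.83843072  166.94299186] 54.43125910684045
yel 76 [292.4 233.3] slicer@z29 [-54.5 -26.9] world [481.3 -53.3]
org 46 [312.5 248.2] slicer@z29 [-22.9 -89.7] world [ 523.2 -109.8]
(array([37.41, -1.71,  0.06]), np.float64(-0.0), np.float64(99.8))
(array([37.47, -1.77,  8.56]), np.float64(-0.0), np.float64(99.8))
```

View pics/c13.png

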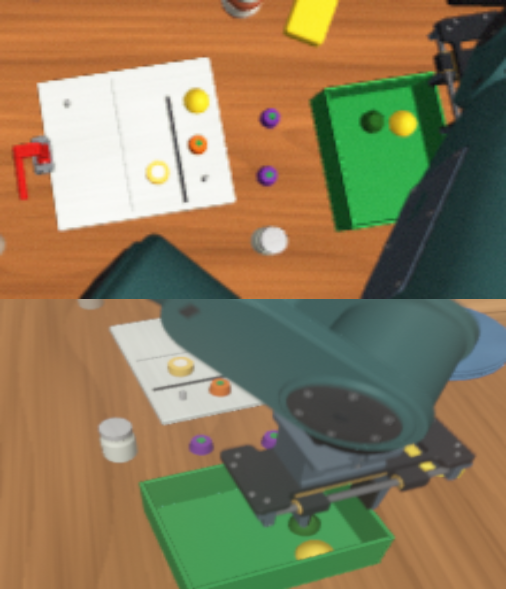

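Emit:
arm_command:
  steps:
    - {"x": 37.4,"y": -1.7,"z": 0,"spin": 0,"fingers": 0.6}
    - {"x": 37.4,"y": -1.7,"z": 0,"spin": 0,"fingers": 0.9}
    - {"x": 37.4,"y": -1.7,"z": 0,"spin": 0,"fingers": 0.9}
    - {"x": 37.4,"y": -1.7,"z": 0,"spin": 0,"fingers": 0.9}
    - {"x": 37.4,"y": -1.7,"z": 0,"spin": 0,"fingers": 0.9}
    - {"x": 37.4,"y": -1.7,"z": 0,"spin": 0,"fingers": 0.9}
    - {"x": 37.4,"y": -1.7,"z": 0,"spin": 0,"fingers": 0.9}
    - {"x": 37.4,"y": -1.7,"z": 2,"spin": 0,"fingers": 0.9}
    - {"x": 37.4,"y": -1.7,"z": 4,"spin": 0,"fingers": 0.9}
    - {"x": 37.4,"y": -1.7,"z": 8,"spin": 0,"fingers": 0.9}
    - {"x": 37.4,"y": -1.7,"z": 8,"spin": 0,"fingers": 0.9}
    - {"x": 37.4,"y": -1.7,"z": 8,"spin": 0,"fingers": 0.9}
    - {"x": 37.4,"y": -1.7,"z": 8,"spin": 0,"fingers": 0.9}

```text
time_s: 17.4
tool_pos: [481.0, -49.3, 82.8]
tcp_rot: [2.024, 2.4, 0.002]
wrist_force: [0.1, -0.8, 0.0]
width: 0.901
```

```bash
python3 - <<'E'
from h import *
s=robot.sense();print(s["tool_pos"],s["width"]*91)
b=look("s12")
print(move((482.5,-51,24),99.8))
E
```

```text
[481.02435972 -49.31434838  82.77961568] 82.02824711421756
yel 84 [292.3 232.8] slicer@z29 [-54.3 -25.2] world [481.3 -51.6]
yel 153 [338.1 243.8] slicer@z29 [ 42.3 -98.4] world [ 588.9 -107.3]
(array([-0.19,  0.1 ,  5.88]), np.float64(-0.1), np.float64(99.7))
```

Emit:
arm_command:
  steps:
    - {"x": -0.1,"y": 0.1,"z": 4,"spin": 0,"fingers": 0.9}
    - {"x": -0.1,"y": 0.1,"z": 5.5,"spin": 0,"fingers": 0.9}
    - {"x": -0.1,"y": 0.1,"z": 5.8,"spin": 0,"fingers": 0.9}
    - {"x": -0.1,"y": 0.1,"z": 5.8,"spin": 0,"fingers": 0.5}
    - {"x": -0.1,"y": 0.1,"z": 5.8,"spin": 0,"fingers": 0.2}
    - {"x": -0.1,"y": 0.1,"z": 5.8,"spin": 0,"fingers": 0.2}
    - {"x": -0.1,"y": 0.1,"z": 5.8,"spin": 0,"fingers": 0.2}
    - {"x": -0.1,"y": 0.1,"z": 5.8,"spin": 0,"fingers": 0.2}
    - {"x": -0.1,"y": 0.1,"z": 5.8,"spin": 0,"fingers": 0.2}
    - {"x": -0.1,"y": 0.1,"z": 5.8,"spin": 0,"fingers": 0.2}
    - {"x": -0.1,"y": 0.1,"z": 3,"spin": 0,"fingers": 0.2}
    - {"x": -0.1,"y": 0.1,"z": -2,"spin": 0,"fingers": 0.2}
    - {"x": -0.1,"y": 0.1,"z": -7,"spin": 0,"fingers": 0.2}
    - {"x": -0.1,"y": 0.1,"z": -8,"spin": 0,"fingers": 0.2}
    - {"x": -0.1,"y": 0.1,"z": -8,"spin": 0,"fingers": 0.2}

```text
time_s: 18.95
tool_pos: [482.1, -49.9, 162.6]
tcp_rot: [2.022, 2.4, 0.003]
wrist_force: [-0.0, 0.1, -1.3]
width: 0.378
```

```bash
python3 - <<'E'
from h import *
s=robot.sense();print(s["tool_pos"],s["width"]*91)
b=look("s13")
print(move((475,-410,50),99.8))
E
```

```text
[482.06287897 -49.91739602 162.63015007] 34.39221257035484
yel 122 [291.  192.4] slicer@z29 [-10.3 120.6] world [499.8  99.6]
yel 153 [338.1 243.8] slicer@z29 [ 42.3 -98.4] world [ 588.9 -107.3]
(array([-35.4 ,  -6.7 ,  11.09]), np.float64(-0.1), np.float64(99.7))
```

Emit:
arm_command:
  steps:
    - {"x": -35.4,"y": -6.7,"z": 0,"spin": 0,"fingers": 0.2}
    - {"x": -35.4,"y": -6.7,"z": 0,"spin": 0,"fingers": 0.2}
    - {"x": -35.4,"y": -6.7,"z": 0,"spin": 0,"fingers": 0.2}
    - {"x": -35.4,"y": -6.7,"z": 0,"spin": 0,"fingers": 0.2}
    - {"x": -35.4,"y": -6.7,"z": 0,"spin": 0,"fingers": 0.2}
    - {"x": -35.4,"y": -6.7,"z": 0,"spin": 0,"fingers": 0.2}
    - {"x": -35.4,"y": -6.7,"z": 0,"spin": 0,"fingers": 0.2}
    - {"x": -35.4,"y": -6.7,"z": 0,"spin": 0,"fingers": 0.2}
    - {"x": -35.4,"y": -6.7,"z": 0,"spin": 0,"fingers": 0.2}
    - {"x": -35.4,"y": -6.7,"z": 0,"spin": 0,"fingers": 0.2}
    - {"x": -35.4,"y": -6.7,"z": 5,"spin": 0,"fingers": 0.2}
    - {"x": -35.4,"y": -6.7,"z": 10,"spin": 0,"fingers": 0.2}
    - {"x": -35.4,"y": -6.7,"z": 12,"spin": 0,"fingers": 0.2}
    - {"x": -35.4,"y": -6.7,"z": 12,"spin": 0,"fingers": 0.2}
    - {"x": -35.4,"y": -6.7,"z": 12,"spin": 0,"fingers": 0.6}
    - {"x": -35.4,"y": -6.7,"z": 12,"spin": 0,"fingers": 0.6}
    - {"x": -35.4,"y": -6.7,"z": 8,"spin": 0,"fingers": 0.6}
    - {"x": -35.4,"y": -6.7,"z": 3,"spin": 0,"fingers": 0.6}
    - {"x": -35.4,"y": -6.7,"z": 0,"spin": 0,"fingers": 0.6}

```text
time_s: 20.9
tool_pos: [476.2, -410.9, 166.1]
tcp_rot: [2.021, 2.398, -0.0]
wrist_force: [-0.2, -0.4, 0.1]
width: 0.6
```

```bash
python3 - <<'E'
from h import *
s=robot.sense();print(s["tool_pos"],s["width"]*91)
b=look("s14");t=snap("top","t14")
cv2.imwrite("pics/c14.png",np.vstack([cv2.resize(t[150:280,270:490],None,fx=2.3,fy=2.3),cv2.resize(b[180:400,200:460],(506,290))]))
p=s2w((-21,-88.5,80));print(p,move(p,99.8))
E
```

```text
[ 476.2256613  -410.86200786  166.13092616] 54.62697905219832
[ 524.86997481 -108.2829985    80.        ] (array([29.19,  9.78,  8.59]), np.float64(-0.0), np.float64(99.8))
```

View pics/c14.png

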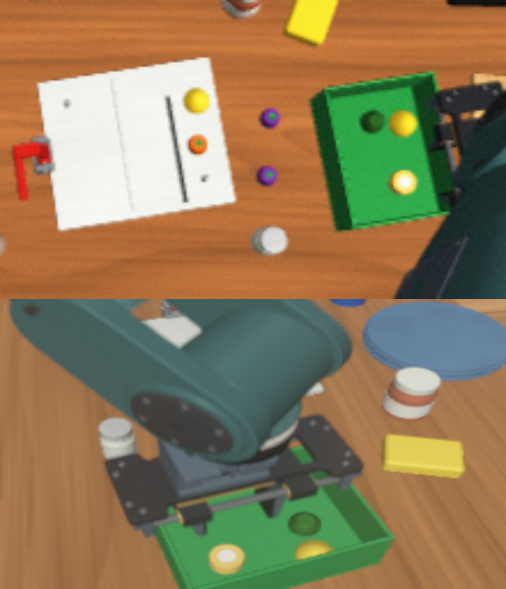

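Emit:
arm_command:
  steps:
    - {"x": 29.2,"y": 9.8,"z": 0,"spin": 0,"fingers": 0.52}
    - {"x": 29.2,"y": 9.8,"z": 0,"spin": 0,"fingers": 0.52}
    - {"x": 29.2,"y": 9.8,"z": 0,"spin": 0,"fingers": 0.52}
    - {"x": 29.2,"y": 9.8,"z": 0,"spin": 0,"fingers": 0.52}
    - {"x": 29.2,"y": 9.8,"z": 0,"spin": 0,"fingers": 0.52}
    - {"x": 29.2,"y": 9.8,"z": 0,"spin": 0,"fingers": 0.52}
    - {"x": 29.2,"y": 9.8,"z": 0,"spin": 0,"fingers": 0.52}
    - {"x": 29.2,"y": 9.8,"z": 2,"spin": 0,"fingers": 0.52}
    - {"x": 29.2,"y": 9.8,"z": 4,"spin": 0,"fingers": 0.52}
    - {"x": 29.2,"y": 9.8,"z": 8,"spin": 0,"fingers": 0.52}
    - {"x": 29.2,"y": 9.8,"z": 8,"spin": 0,"fingers": 0.52}
    - {"x": 29.2,"y": 9.8,"z": 8,"spin": 0,"fingers": 0.52}

```text
time_s: 22.2
tool_pos: [521.9, -105.9, 81.4]
tcp_rot: [-2.024, -2.401, 0.001]
wrist_force: [0.3, -0.2, 0.4]
width: 0.52
```

```bash
python3 - <<'E'
from h import *
s=robot.sense();print(s["tool_pos"],s["width"]*91)
b=look("s15");crop(b,240,120,380,280,4,"c15")
print(move(s2w((-21,-88.5,24)),99.8))
E
```

```text
[ 521.88063964 -105.91413646   81.4018091 ] 47.28457992569006
yel 155 [338.1 243.7] slicer@z29 [ 42.4 -98.1] world [ 589. -107.]
org 46 [312.3 248.1] slicer@z29 [-23.3 -89.3] world [ 522.8 -109.4]
(array([-0.26,  0.18,  5.83]), np.float64(-0.1), np.float64(99.7))
```

View pics/c15.png

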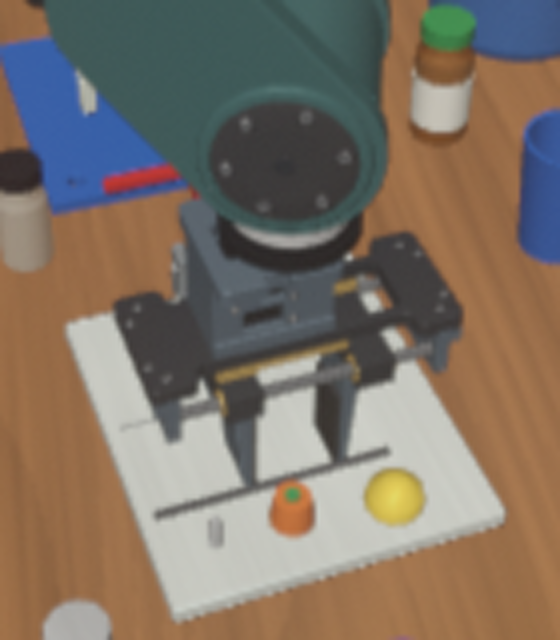

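Emit:
arm_command:
  steps:
    - {"x": -0.2,"y": 0.15,"z": 4,"spin": 0,"fingers": 0.52}
    - {"x": -0.2,"y": 0.15,"z": 5.5,"spin": 0,"fingers": 0.52}
    - {"x": -0.2,"y": 0.15,"z": 5.8,"spin": 0,"fingers": 0.52}
    - {"x": -0.2,"y": 0.15,"z": 5.8,"spin": 0,"fingers": 0.2}
    - {"x": -0.2,"y": 0.15,"z": 5.8,"spin": 0,"fingers": 0.15}
    - {"x": -0.2,"y": 0.15,"z": 5.8,"spin": 0,"fingers": 0.15}
    - {"x": -0.2,"y": 0.15,"z": 5.8,"spin": 0,"fingers": 0.15}
    - {"x": -0.2,"y": 0.15,"z": 5.8,"spin": 0,"fingers": 0.15}
    - {"x": -0.2,"y": 0.15,"z": 5.8,"spin": 0,"fingers": 0.15}
    - {"x": -0.2,"y": 0.15,"z": 3,"spin": 0,"fingers": 0.15}
    - {"x": -0.2,"y": 0.15,"z": -2,"spin": 0,"fingers": 0.15}
    - {"x": -0.2,"y": 0.15,"z": -7,"spin": 0,"fingers": 0.15}
    - {"x": -0.2,"y": 0.15,"z": -8,"spin": 0,"fingers": 0.15}
    - {"x": -0.2,"y": 0.15,"z": -8,"spin": 0,"fingers": 0.15}

```text
time_s: 23.65
tool_pos: [525.0, -107.6, 163.2]
tcp_rot: [2.022, 2.399, 0.003]
wrist_force: [-0.3, -0.9, -1.2]
width: 0.306
```

```bash
python3 - <<'E'
from h import *
s=robot.sense();print(s["tool_pos"],s["width"]*91)
b=look("s16");crop(b,240,120,380,280,4,"c16")
print(move((480,-350,50),99.8))
E
```

```text
[ 525.04328079 -107.60493224  163.21830913] 27.86043214946283
yel 153 [338.1 243.8] slicer@z29 [ 42.3 -98.4] world [ 588.9 -107.3]
(array([-23.16,  -8.45,  11.13]), np.float64(-0.0), np.float64(99.8))
```

Emit:
arm_command:
  steps:
    - {"x": -23.2,"y": -8.4,"z": 0,"spin": 0,"fingers": 0.15}
    - {"x": -23.2,"y": -8.4,"z": 0,"spin": 0,"fingers": 0.15}
    - {"x": -23.2,"y": -8.4,"z": 0,"spin": 0,"fingers": 0.15}
    - {"x": -23.2,"y": -8.4,"z": 0,"spin": 0,"fingers": 0.15}
    - {"x": -23.2,"y": -8.4,"z": 0,"spin": 0,"fingers": 0.15}
    - {"x": -23.2,"y": -8.4,"z": 0,"spin": 0,"fingers": 0.15}
    - {"x": -23.2,"y": -8.4,"z": 0,"spin": 0,"fingers": 0.15}
    - {"x": -23.2,"y": -8.4,"z": 0,"spin": 0,"fingers": 0.15}
    - {"x": -23.2,"y": -8.4,"z": 5,"spin": 0,"fingers": 0.15}
    - {"x": -23.2,"y": -8.4,"z": 10,"spin": 0,"fingers": 0.15}
    - {"x": -23.2,"y": -8.4,"z": 12,"spin": 0,"fingers": 0.15}
    - {"x": -23.2,"y": -8.4,"z": 12,"spin": 0,"fingers": 0.15}
    - {"x": -23.2,"y": -8.4,"z": 12,"spin": 0,"fingers": 0.6}
    - {"x": -23.2,"y": -8.4,"z": 12,"spin": 0,"fingers": 0.6}
    - {"x": -23.2,"y": -8.4,"z": 12,"spin": 0,"fingers": 0.6}
    - {"x": -23.2,"y": -8.4,"z": 8,"spin": 0,"fingers": 0.6}
    - {"x": -23.2,"y": -8.4,"z": 3,"spin": 0,"fingers": 0.6}
    - {"x": -23.2,"y": -8.4,"z": 0,"spin": 0,"fingers": 0.6}

```text
time_s: 25.5
tool_pos: [481.4, -351.0, 165.3]
tcp_rot: [2.022, 2.399, 0.0]
wrist_force: [0.7, 0.2, 0.4]
width: 0.6
```

```bash
python3 - <<'E'
from h import *
s=robot.sense();print(s["tool_pos"],s["width"]*91)
b=look("s17");t=snap("top","t17")
cv2.imwrite("pics/c17.png",np.vstack([cv2.resize(t[150:280,270:490],None,fx=2.3,fy=2.3),cv2.resize(b[180:400,200:460],(506,290))]))
p=s2w((43.5,-98,80));print(p,move(p,99.8))
E
```

```text
[ 481.42220026 -350.99398686  165.32169387] 54.5636977621831
[ 590.0457745  -106.66586084   80.        ] (array([22.41, 14.69,  8.6 ]), np.float64(-0.1), np.float64(99.7))
```

View pics/c17.png

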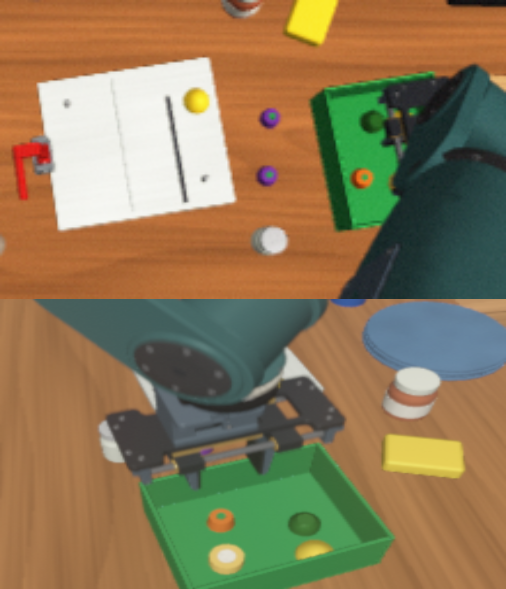

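Emit:
arm_command:
  steps:
    - {"x": 22.4,"y": 14.7,"z": 0,"spin": 0,"fingers": 0.9}
    - {"x": 22.4,"y": 14.7,"z": 0,"spin": 0,"fingers": 0.9}
    - {"x": 22.4,"y": 14.7,"z": 0,"spin": 0,"fingers": 0.9}
    - {"x": 22.4,"y": 14.7,"z": 0,"spin": 0,"fingers": 0.9}
    - {"x": 22.4,"y": 14.7,"z": 0,"spin": 0,"fingers": 0.9}
    - {"x": 22.4,"y": 14.7,"z": 0,"spin": 0,"fingers": 0.9}
    - {"x": 22.4,"y": 14.7,"z": 2,"spin": 0,"fingers": 0.9}
    - {"x": 22.4,"y": 14.7,"z": 4,"spin": 0,"fingers": 0.9}
    - {"x": 22.4,"y": 14.7,"z": 8,"spin": 0,"fingers": 0.9}
    - {"x": 22.4,"y": 14.7,"z": 8,"spin": 0,"fingers": 0.9}
    - {"x": 22.4,"y": 14.7,"z": 8,"spin": 0,"fingers": 0.9}

```text
time_s: 26.7
tool_pos: [587.0, -104.8, 81.1]
tcp_rot: [-2.024, -2.401, 0.001]
wrist_force: [1.1, 0.7, 1.0]
width: 0.901
```

```bash
python3 - <<'E'
from h import *
s=robot.sense();print(s["tool_pos"],s["width"]*91)
b=look("s18")
print(move(s2w((43.5,-98,24)),99.8))
E
```

```text
[ 586.95479335 -104.8415302    81.10623546] 81.96960563599404
yel 153 [338.1 243.7] slicer@z29 [ 42.4 -98.1] world [ 589. -107.]
(array([-0.2 ,  0.19,  5.82]), np.float64(-0.1), np.float64(99.7))
```

Emit:
arm_command:
  steps:
    - {"x": -0.2,"y": 0.15,"z": 4,"spin": 0,"fingers": 0.9}
    - {"x": -0.2,"y": 0.15,"z": 5.5,"spin": 0,"fingers": 0.9}
    - {"x": -0.2,"y": 0.15,"z": 5.8,"spin": 0,"fingers": 0.9}
    - {"x": -0.2,"y": 0.15,"z": 5.8,"spin": 0,"fingers": 0.5}
    - {"x": -0.2,"y": 0.15,"z": 5.8,"spin": 0,"fingers": 0.2}
    - {"x": -0.2,"y": 0.15,"z": 5.8,"spin": 0,"fingers": 0.2}
    - {"x": -0.2,"y": 0.15,"z": 5.8,"spin": 0,"fingers": 0.2}
    - {"x": -0.2,"y": 0.15,"z": 5.8,"spin": 0,"fingers": 0.2}
    - {"x": -0.2,"y": 0.15,"z": 5.8,"spin": 0,"fingers": 0.2}
    - {"x": -0.2,"y": 0.15,"z": 5.8,"spin": 0,"fingers": 0.2}
    - {"x": -0.2,"y": 0.15,"z": 3,"spin": 0,"fingers": 0.2}
    - {"x": -0.2,"y": 0.15,"z": -2,"spin": 0,"fingers": 0.2}
    - {"x": -0.2,"y": 0.15,"z": -7,"spin": 0,"fingers": 0.2}
    - {"x": -0.2,"y": 0.15,"z": -8,"spin": 0,"fingers": 0.2}
    - {"x": -0.2,"y": 0.15,"z": -8,"spin": 0,"fingers": 0.2}

```text
time_s: 28.25
tool_pos: [590.2, -106.5, 162.8]
tcp_rot: [2.023, 2.4, 0.003]
wrist_force: [0.5, -0.0, -0.9]
width: 0.42
```

```bash
python3 - <<'E'
from h import *
s=robot.sense();print(s["tool_pos"],s["width"]*91)
b=look("s19")
print(move((515,-380,60),99.8))
E
```

```text
[ 590.19143404 -106.50076066  162.75019765] 38.22418149784826
yel 172 [342.7 204.3] slicer@z29 [109.8  26.5] world [634.2  27.3]
(array([-25.72, -11.94,  10.08]), np.float64(-0.1), np.float64(99.7))
```

Emit:
arm_command:
  steps:
    - {"x": -25.5,"y": -11.5,"z": 0,"spin": 0,"fingers": 0.2}
    - {"x": -25.5,"y": -11.5,"z": 0,"spin": 0,"fingers": 0.2}
    - {"x": -25.5,"y": -11.5,"z": 0,"spin": 0,"fingers": 0.2}
    - {"x": -25.5,"y": -11.5,"z": 0,"spin": 0,"fingers": 0.2}
    - {"x": -25.5,"y": -11.5,"z": 0,"spin": 0,"fingers": 0.2}
    - {"x": -25.5,"y": -11.5,"z": 0,"spin": 0,"fingers": 0.2}
    - {"x": -25.5,"y": -11.5,"z": 0,"spin": 0,"fingers": 0.2}
    - {"x": -25.5,"y": -11.5,"z": 0,"spin": 0,"fingers": 0.2}
    - {"x": -25.5,"y": -11.5,"z": 5,"spin": 0,"fingers": 0.2}
    - {"x": -25.5,"y": -11.5,"z": 9,"spin": 0,"fingers": 0.2}
    - {"x": -25.5,"y": -11.5,"z": 10.5,"spin": 0,"fingers": 0.2}
    - {"x": -25.5,"y": -11.5,"z": 10.5,"spin": 0,"fingers": 0.2}
    - {"x": -25.5,"y": -11.5,"z": 10.5,"spin": 0,"fingers": 0.6}
    - {"x": -25.5,"y": -11.5,"z": 10.5,"spin": 0,"fingers": 0.6}
    - {"x": -25.5,"y": -11.5,"z": 10.5,"spin": 0,"fingers": 0.6}
    - {"x": -25.5,"y": -11.5,"z": 8,"spin": 0,"fingers": 0.6}
    - {"x": -25.5,"y": -11.5,"z": 3,"spin": 0,"fingers": 0.6}
    - {"x": -25.5,"y": -11.5,"z": -2,"spin": 0,"fingers": 0.6}

```text
time_s: 30.1
tool_pos: [518.7, -376.9, 183.0]
tcp_rot: [-2.024, -2.402, 0.0]
wrist_force: [0.9, -0.0, 1.1]
width: 0.601
```

```bash
python3 - <<'E'
from h import *
s=robot.sense();print(s["tool_pos"],s["width"]*91,s["qpos"])
b=look("s20");t=snap("top","t20")
cv2.imwrite("pics/c20.png",np.vstack([cv2.resize(t[150:280,270:490],None,fx=2.3,fy=2.3),cv2.resize(b[180:400,200:460],(506,290))]))
print(move((575,60,185)),move((480,300,185),7.8))
E
```

```text
[ 518.71034912 -376.8949857   182.95546643] 54.728344153459346 [-6.64694393e-01  3.25969347e-01  1.87254471e+00 -2.68886454e-05
  9.43413437e-01 -8.34774295e-01]
(array([42.42, 12.66,  0.16]), None, np.float64(99.7)) (array([67.68,  7.36, -0.08]), np.float64(-88.1), np.float64(99.7))
```

View pics/c20.png

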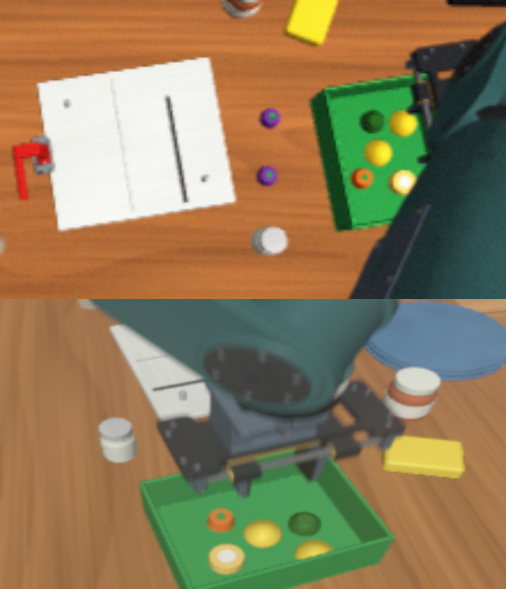

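```bash
python3 - <<'E'
from h import *
b=cv2.imread("pics/s20.png");t=cv2.imread("pics/t20.png")
for n,im,roi in(("top",t,(195,200,230,245)),("side",b,(250,120,295,155))):
    x0,y0,x1,y1=roi; m=np.zeros(im.shape[:2],np.uint8)
    m[y0:y1,x0:x1]=cv2.inRange(cv2.cvtColor(im[y0:y1,x0:x1],cv2.COLOR_BGR2HSV),np.array((0,0,150)),np.array((180,80,255)))
    print(n,[ (a,c,bb) for a,c,bb in blobs(im,(0,0,150),(180,80,255),roi)])
    crop(im,170 if n=="top" else 230,185 if n=="top" else 115,270 if n=="top" else 320,270 if n=="top" else 180,8 if n=="side" else 7,"h"+n)
E
```

```text
top [(165, array([212.5, 224. ]), [209, 210, 10, 29])]
side []
```

View pics/htop.png

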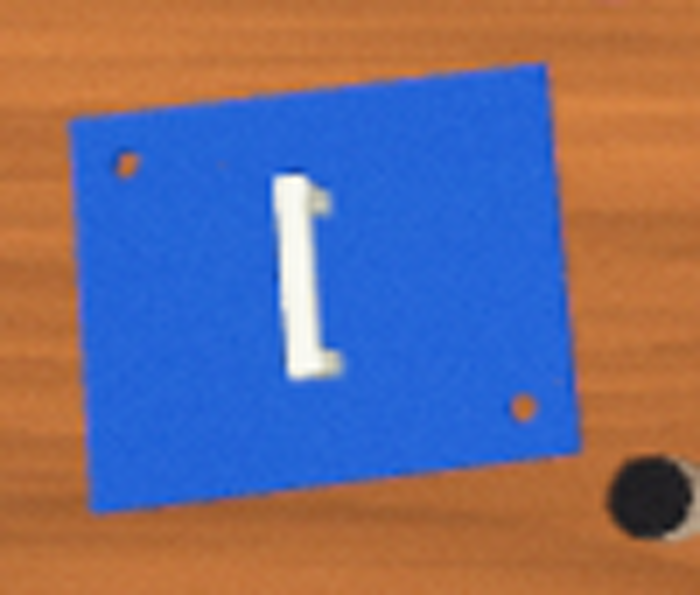

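View pics/hside.png

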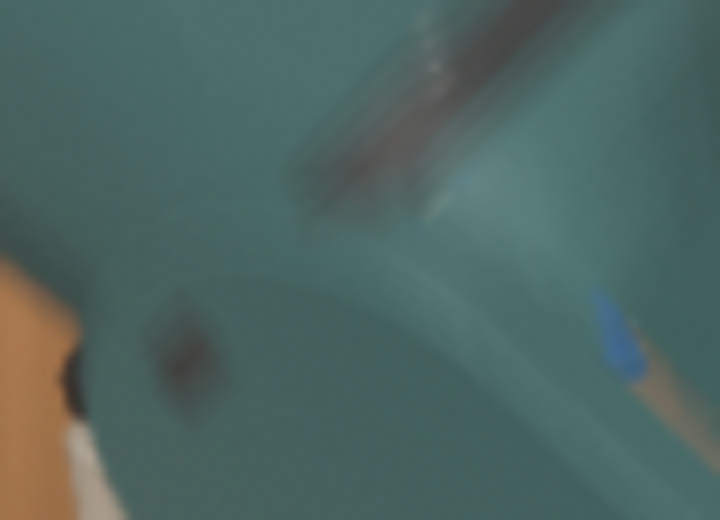

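```bash
python3 - <<'E'
from h import *
f=lambda x,y,x0=170,y0=185,s=7:((x+.5)/s-.5+x0,(y+.5)/s-.5+y0)
print("bar",onz("top",*f(298,277),56))
a=onz("top",*f(291,176),56);b=onz("top",*f(306,379),56);print(a,b,np.linalg.norm(a-b),np.degrees(np.arctan2(*(a-b)[1::-1])))
h0=onz("top",*f(127,164),6);h1=onz("top",*f(524,408),6);print(h0,h1,(h0+h1)/2,np.linalg.norm(h0-h1),np.degrees(np.arctan2(*(h0-h1)[1::-1]))-np.degrees(np.arctan2(90,70)))
s=cv2.imread("pics/side0.png");crop(s,230,115,320,180,8,"hs0")
E
```

```text
bar [479.55660311 359.99849656  56.        ]
[526.54775851 366.38016796  56.        ] [432.78622545 353.221728    56.        ] 94.6803549975667 7.988683467550539
[538.1840538  460.49454664   6.        ] [423.11908244 262.8442367    6.        ] [480.65156812 361.66939167   6.        ] 228.70415967399597 7.668543447183573
```

View pics/hs0.png

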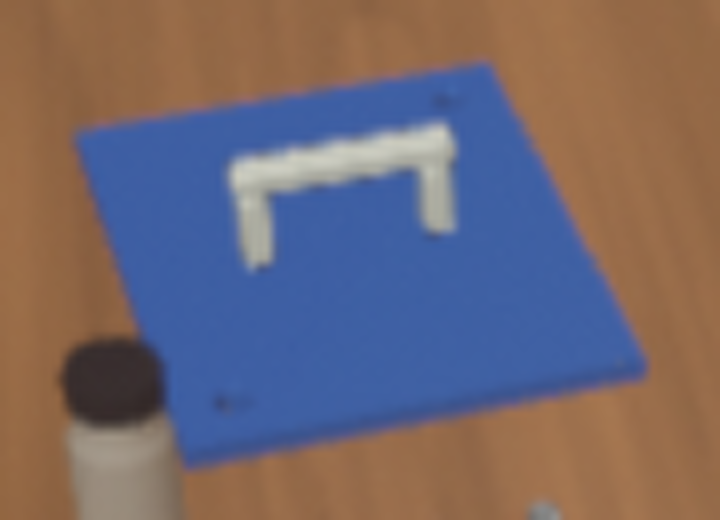

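Emit:
arm_command:
  steps:
    - {"x": 73.6,"y": 8.3,"z": -1,"spin": 0,"fingers": 0.6}
    - {"x": 73.6,"y": 8.3,"z": -1,"spin": 0,"fingers": 0.6}
    - {"x": 73.6,"y": 8.3,"z": -1,"spin": 0,"fingers": 0.6}
    - {"x": 73.6,"y": 8.3,"z": -1,"spin": 46,"fingers": 0.6}
    - {"x": 73.6,"y": 8.3,"z": -1,"spin": 92,"fingers": 0.6}
    - {"x": 73.6,"y": 8.3,"z": -1,"spin": 92,"fingers": 0.6}
    - {"x": 73.6,"y": 8.3,"z": -1,"spin": 92,"fingers": 0.6}
    - {"x": 73.6,"y": 8.3,"z": -1,"spin": 92,"fingers": 0.6}
    - {"x": 73.6,"y": 8.3,"z": -1,"spin": 92,"fingers": 0.6}
    - {"x": 73.6,"y": 8.3,"z": -1,"spin": 92,"fingers": 0.6}
    - {"x": 73.6,"y": 8.3,"z": -1,"spin": 92,"fingers": 0.6}
    - {"x": 73.6,"y": 8.3,"z": -1,"spin": 92,"fingers": 0.6}
    - {"x": 73.6,"y": 8.3,"z": -1,"spin": 92,"fingers": 0.6}
    - {"x": 73.6,"y": 8.3,"z": -1,"spin": 92,"fingers": 0.6}
    - {"x": 73.6,"y": 8.3,"z": -1,"spin": 92,"fingers": 0.6}
    - {"x": 73.6,"y": 8.3,"z": -1,"spin": 92,"fingers": 0.6}
    - {"x": 73.6,"y": 8.3,"z": -1,"spin": 92,"fingers": 0.6}
    - {"x": 73.6,"y": 8.3,"z": -1,"spin": 92,"fingers": 0.6}
    - {"x": 73.6,"y": 8.3,"z": -1,"spin": 92,"fingers": 0.6}

```text
time_s: 32.1
tool_pos: [476.2, 361.6, 191.2]
tcp_rot: [3.134, 0.212, 0.0]
wrist_force: [0.5, 0.1, -0.6]
width: 0.598
```

```bash
python3 - <<'E'
from h import *
s=robot.sense();print(s["tool_pos"],s["width"]*91,s["qpos"])
b=snap("side","s21");t=snap("top","t21")
crop(b,200,60,380,200,4,"c21")
print(move((479,360,31),7.8))
# caddy check
crop(t,395,170,480,260,6,"c21t")
E
```

```text
[476.15925225 361.55594274 191.17375909] 54.44767778701789 [ 6.10489717e-01  2.49594563e-01  1.95695270e+00 -9.29224372e-05
  9.34921533e-01  2.04640780e+00]
(array([ 0.24,  0.16, 16.02]), np.float64(-0.1), np.float64(7.7))
```

View pics/c21.png

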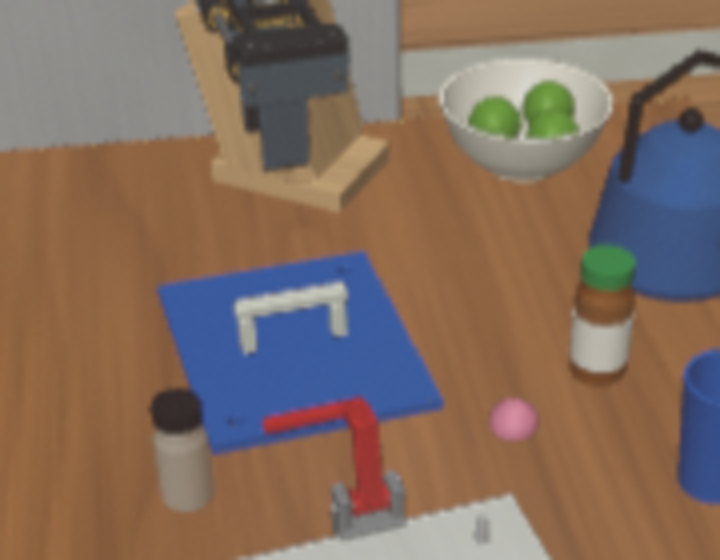

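View pics/c21t.png

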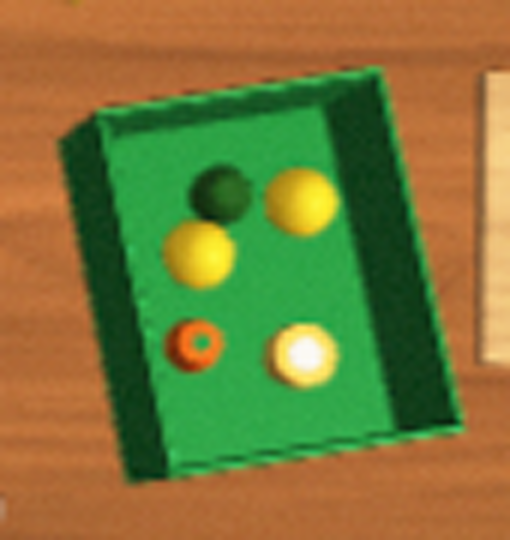

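```bash
python3 - <<'E'
from h import *
print(proj("side",(479,360,52)),tri((212.1,224.1),(272.3,133.9)))
E
```

```text
[273.29416045 135.02982201] [477.77610745 359.78130654  57.1050083 ]
```

Emit:
arm_command:
  steps:
    - {"x": 0.2,"y": 0.1,"z": 5,"spin": 0,"fingers": 0.6}
    - {"x": 0.2,"y": 0.1,"z": 10,"spin": 0,"fingers": 0.6}
    - {"x": 0.2,"y": 0.1,"z": 14,"spin": 0,"fingers": 0.6}
    - {"x": 0.2,"y": 0.1,"z": 15.8,"spin": 0,"fingers": 0.6}
    - {"x": 0.2,"y": 0.1,"z": 15.8,"spin": 0,"fingers": 0.6}
    - {"x": 0.2,"y": 0.1,"z": 15.8,"spin": 0,"fingers": 0.3}
    - {"x": 0.2,"y": 0.1,"z": 15.8,"spin": 0,"fingers": 0.0}
    - {"x": 0.2,"y": 0.1,"z": 15.8,"spin": 0,"fingers": 0.0}
    - {"x": 0.2,"y": 0.1,"z": 15.8,"spin": 0,"fingers": 0.0}
    - {"x": 0.2,"y": 0.1,"z": 15.8,"spin": 0,"fingers": 0.0}
    - {"x": 0.2,"y": 0.1,"z": 15.8,"spin": 0,"fingers": 0.0}
    - {"x": 0.2,"y": 0.1,"z": 15.8,"spin": 0,"fingers": 0.0}
    - {"x": 0.2,"y": 0.1,"z": 15.8,"spin": 0,"fingers": 0.0}
  grip_force: 30

```text
time_s: 33.5
tool_pos: [478.5, 361.8, 33.4]
tcp_rot: [-3.134, -0.213, -0.001]
wrist_force: [-2.0, -0.6, 6.8]
width: 0.151
```

```bash
python3 - <<'E'
from h import *
s=robot.sense();print(s["tool_pos"],s["width"]*91,s["wrist_force"],s["tcp_rot"])
b=snap("side","s22")
crop(b,200,60,380,200,4,"c22")
E
```

```text
[478.4635679  361.82340453  33.42375224] 13.771110858609871 [-1.9787861  -0.62855608  6.81501006] [-3.13417487e+00 -2.12591957e-01 -5.73661384e-04]
```

View pics/c22.png

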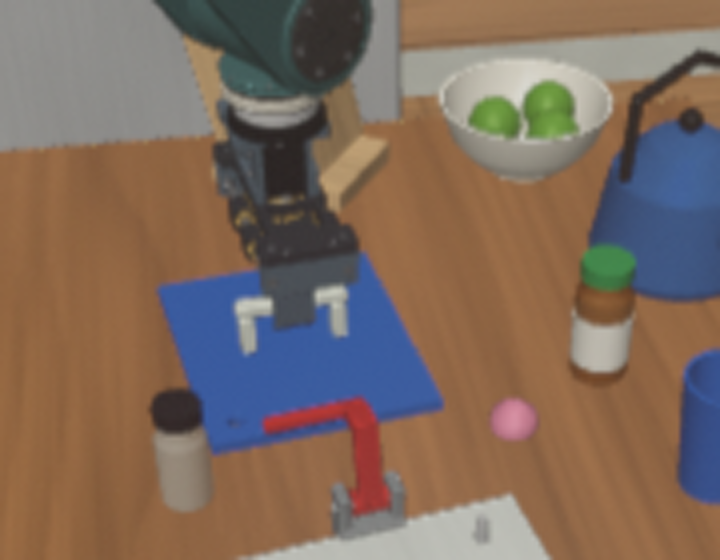

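Emit:
arm_command:
  steps:
    - {"x": 0,"y": 0,"z": 0,"spin": 0,"fingers": 0.0}
    - {"x": 0,"y": 0,"z": -2,"spin": 0,"fingers": 0.0}
    - {"x": 0,"y": 0,"z": -4,"spin": 0,"fingers": 0.0}
    - {"x": 0,"y": 0,"z": -7,"spin": 0,"fingers": 0.0}
    - {"x": 0,"y": 0,"z": -10,"spin": 0,"fingers": 0.0}
    - {"x": 0,"y": 0,"z": -13,"spin": 0,"fingers": 0.0}
    - {"x": 0,"y": 0,"z": -15.5,"spin": -2.1,"fingers": 0.0}
    - {"x": 0,"y": 0,"z": -15.5,"spin": -2.1,"fingers": 0.0}
    - {"x": 0,"y": 0,"z": -15.5,"spin": -2.1,"fingers": 0.0}
  grip_force: 45

```text
time_s: 34.45
tool_pos: [478.0, 361.4, 187.3]
tcp_rot: [3.13, 0.269, -0.0]
wrist_force: [-1.3, -0.5, -3.3]
width: 0.151
```

```bash
python3 - <<'E'
from h import *
s=robot.sense();print(s["tool_pos"],s["width"]*91,s["wrist_force"],s["tcp_rot"])
b=snap("side","s23")
crop(b,200,60,380,200,4,"c23")
p=s2w((0,0,187));print(p,move(p,9.8))
E
```

```text
[477.97468583 361.42866967 187.31876551] 13.749181061946281 [-1.29729146 -0.49134593 -3.34409343] [ 3.13003346e+00  2.68508756e-01 -2.00225635e-04]
[530.5 -17.5 187. ] (array([-1.240e+00,  3.821e+01, -2.000e-02]), np.float64(0.0), np.float64(9.8))
```

View pics/c23.png

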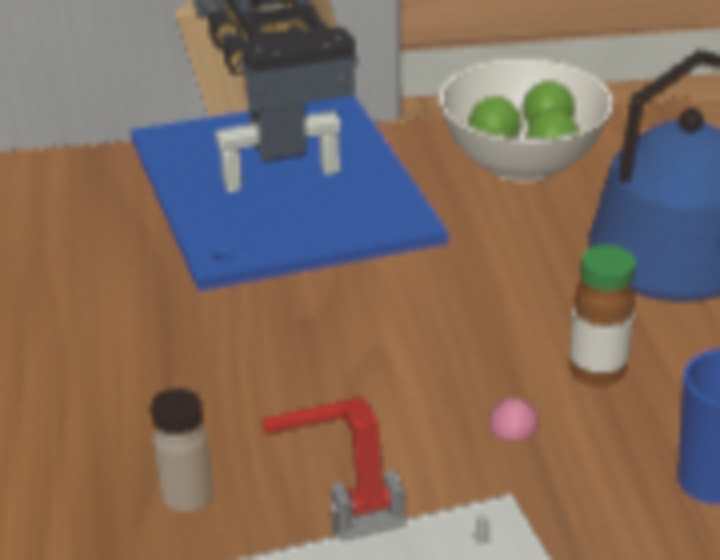

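Emit:
arm_command:
  steps:
    - {"x": 0,"y": 2,"z": 0,"spin": 0,"fingers": 0.0}
    - {"x": 0,"y": 5,"z": 0,"spin": 0,"fingers": 0.0}
    - {"x": 0,"y": 8.5,"z": 0,"spin": 0,"fingers": 0.0}
    - {"x": 0,"y": 12,"z": 0,"spin": 0,"fingers": 0.0}
    - {"x": -0.5,"y": 15.5,"z": 0,"spin": 0,"fingers": 0.0}
    - {"x": -0.5,"y": 19,"z": 0,"spin": 0,"fingers": 0.0}
    - {"x": -1,"y": 22.5,"z": 0,"spin": 0,"fingers": 0.0}
    - {"x": -1.2,"y": 26,"z": 0,"spin": 0,"fingers": 0.0}
    - {"x": -1.2,"y": 29.5,"z": 0,"spin": 0,"fingers": 0.0}
    - {"x": -1.2,"y": 33,"z": 0,"spin": 0,"fingers": 0.0}
    - {"x": -1.2,"y": 36,"z": 0,"spin": 0,"fingers": 0.0}
    - {"x": -1.2,"y": 38.2,"z": 0,"spin": 0,"fingers": 0.0}
    - {"x": -1.2,"y": 38.2,"z": 0,"spin": 0,"fingers": 0.0}
    - {"x": -1.2,"y": 38.2,"z": 0,"spin": 0,"fingers": 0.0}

```text
time_s: 35.9
tool_pos: [531.0, -16.9, 186.5]
tcp_rot: [-3.13, -0.267, 0.004]
wrist_force: [0.1, 0.6, -3.4]
width: 0.15
```

```bash
python3 - <<'E'
from h import *
s=robot.sense();print(s["tool_pos"],w2s(s["tool_pos"]),s["width"]*91,s["wrist_force"],s["tcp_rot"])
b=snap("side","s24")
crop(b,220,80,400,280,4,"c24")
p=s2w((0,0,100));print(p,move(p,9.8))
E
```

```text
[530.95619981 -16.90532602 186.46060733] [  0.55076205   0.5083469  186.46060733] 13.653731227440563 [ 0.06213342  0.60514078 -3.42489131] [-3.12969798 -0.2673696   0.00372887]
[530.5 -17.5 100. ] (array([-0.06,  0.1 ,  8.67]), np.float64(0.0), np.float64(9.8))
```

View pics/c24.png

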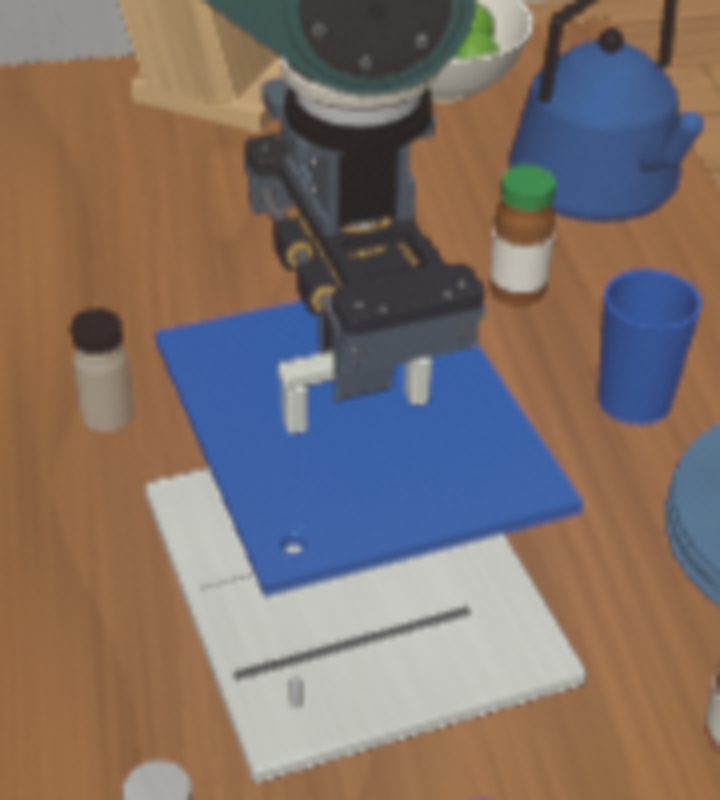

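Emit:
arm_command:
  steps:
    - {"x": 0,"y": 0,"z": 3,"spin": 0,"fingers": 0.0}
    - {"x": 0,"y": 0,"z": 6,"spin": 0,"fingers": 0.0}
    - {"x": 0,"y": 0,"z": 8.5,"spin": 0,"fingers": 0.0}
    - {"x": 0,"y": 0,"z": 9.5,"spin": 0,"fingers": 0.0}
    - {"x": 0,"y": 0,"z": 9.5,"spin": 0,"fingers": 0.0}
    - {"x": 0,"y": 0,"z": 9.5,"spin": 0,"fingers": 0.0}
    - {"x": 0,"y": 0,"z": 9.5,"spin": 0,"fingers": 0.0}

```text
time_s: 36.65
tool_pos: [532.7, -16.7, 94.2]
tcp_rot: [3.13, 0.27, 0.003]
wrist_force: [-0.4, 0.0, -2.2]
width: 0.148
```

```bash
python3 - <<'E'
from h import *
s=robot.sense();print(s["tool_pos"],w2s(s["tool_pos"]),s["width"]*91,s["wrist_force"],s["tcp_rot"])
b=snap("side","s25");t=snap("top","t25")
crop(b,240,150,380,280,5,"c25"); crop(b,275,220,315,270,14,"c25h");crop(t,270,165,385,262,6,"c25t")
E
```

```text
[532.66435746 -16.67136699  94.16724127] [ 2.27381615  0.44814731 94.16724127] 13.5130868188343 [-0.41407897  0.0382769  -2.19154482] [3.12968748e+00 2.70019643e-01 2.94421580e-03]
```

View pics/c25.png

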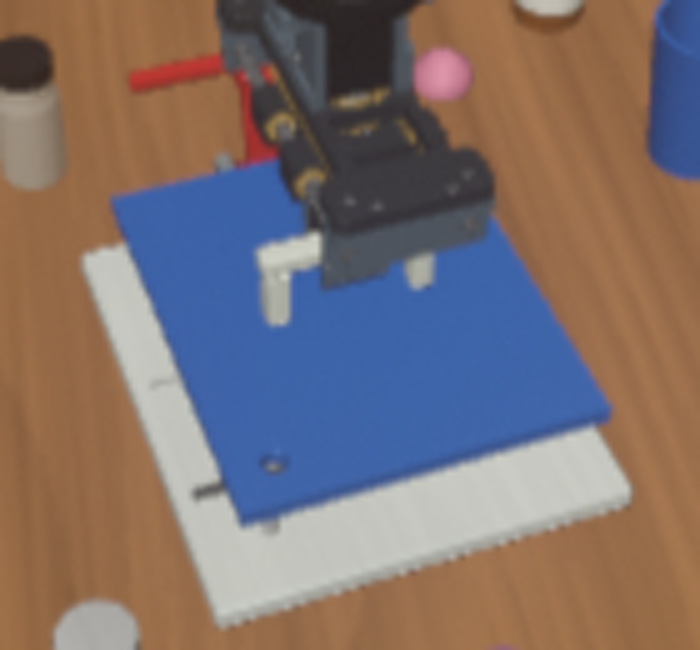

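View pics/c25h.png

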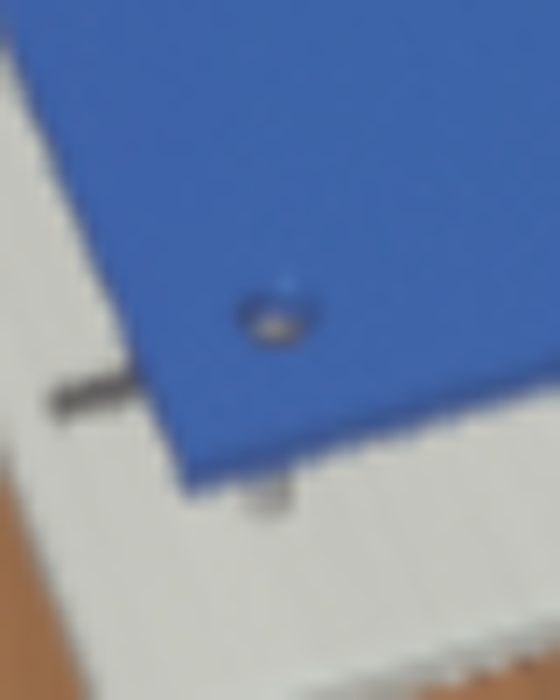

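View pics/c25t.png

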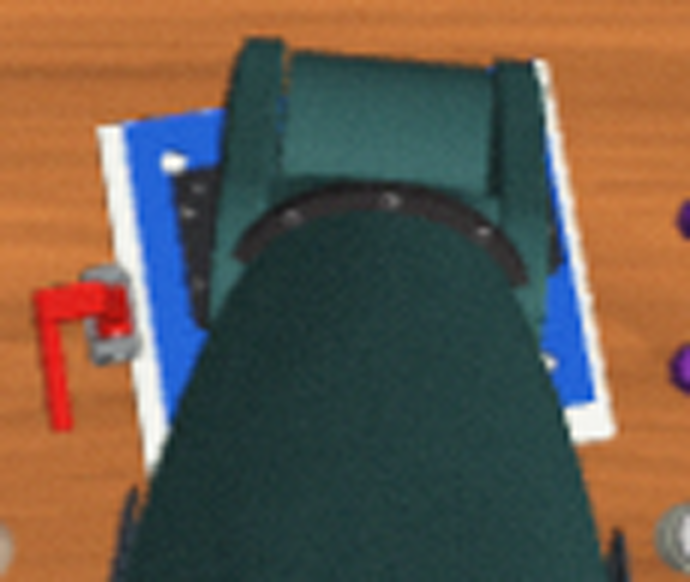

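```bash
python3 - <<'E'
from h import *
b=cv2.imread("pics/s25.png");t=cv2.imread("pics/t25.png")
# top: bright blob in hole0 ; hole1 glimpse
print(blobs(t,(0,0,120),(180,110,255),(294,187,304,197),2))
g=t[186:198,292:306];print(g.max(2))
tb=np.array([531.6,-16.7,0])
def ts(p,c,yaw):
    y=np.radians(yaw);d=np.asarray(p)-c;return np.array([np.cos(y)*d[0]+np.sin(y)*d[1],-np.sin(y)*d[0]+np.cos(y)*d[1]])
u,v=(173+.5)/6-.5+270,(160+.5)/6-.5+165
for z in(61,66,71): print("hole0 top",z,onz("top",u,v,z),ts(onz("top",u,v,z),tb,9.8))
u,v=(277.5)/14-.5+275,(318.5)/14-.5+220
for z in(69,71): print("hole1 side",u,v,onz("side",u,v,z),w2s(onz("side",u,v,z)))
# cover corners in side image, upper surface
for nm,x,y in(("-x+y",112,200),("-x-y",240,512),("+x-y",610,405)):
    p=onz("side",(x+.5)/5-.5+240,(y+.5)/5-.5+150,71);print(nm,p.round(1),w2s(p).round(1))
# bed corners now (side) z=20
for nm,x,y in(("-x+y",82,258),("-x-y",217,610),("+x-y",632,483)):
    p=onz("side",(x+.5)/5-.5+240,(y+.5)/5-.5+150,20);print("bed",nm,p.round(1),w2s(p).round(1))
E
```

```text
[(12, array([298.3, 191.8]), [297, 190, 4, 4])]
[[214 212 213 212 214 213 211 210 214 211 214 214 212 214]
 [212 213 210 212 213 213 213 211 214 212 214 214 213 212]
 [212 212 214 213 208 214 215 215 210 213 213 213 214 211]
 [213 214 214 214 213 210 195 199 211 212 213 214 211 211]
 [213 212 214 210 215 216 196 163 178 205 212 213 214 212]
 [211 214 215 214 212 229 237 235 214 211 213 213 211 212]
 [217 212 215 213 208 231 243 243 212 205 190 160 153 135]
 [215 215 214 215 214 208 187 163 117  98  93  71  70  61]
 [213 215 212 215 210 211 141  77  52  42  48  50  47  51]
 [216 216 215 214 211 210 143  60  46  52  60  58  52  46]
 [218 215 215 213 214 215 160  80  45  47  81  82  58  44]
 [220 215 215 213 214 213 163  78  47  49  56  59  51  44]]
hole0 top 61 [590.95658026  83.65631234  61.        ] [75.57204068 88.78884905]
hole0 top 66 [589.99507219  83.38722647  66.        ] [74.57876205 88.68734751]
hole0 top 71 [589.03356411  83.1181406   71.        ] [73.58548343 88.58584597]
hole1 side 294.32142857142856 242.25 [ 477.61513082 -116.03451835   69.        ] [-68.88467882 -88.09518556  69.        ]
hole1 side 294.32142857142856 242.25 [ 477.40744554 -117.67035184   71.        ] [-69.36776793 -89.6717988   71.        ]
-x+y [418.5  79.2  71. ] [-93.9 114.3  71. ]
-x-y [ 457.8 -143.6   71. ] [ -93.1 -111.9   71. ]
+x-y [ 644.7 -110.    71. ] [  96.8 -110.6   71. ]
bed -x+y [398.6  89.9  20. ] [-111.7  128.2   20. ]
bed -x-y [ 443.  -159.5   20. ] [-110.4 -125.1   20. ]
bed +x-y [ 658.8 -120.    20. ] [ 109.  -122.9   20. ]
```

Emit:
arm_command:
  steps:
    - {"x": -0.25,"y": -0.1,"z": 0,"spin": 0,"fingers": 0.0}
    - {"x": -0.25,"y": -0.1,"z": 0.6,"spin": 0,"fingers": 0.0}
    - {"x": -0.25,"y": -0.1,"z": 1.2,"spin": 0,"fingers": 0.0}
    - {"x": -0.25,"y": -0.1,"z": 1.2,"spin": 0,"fingers": 0.0}
    - {"x": -0.25,"y": -0.1,"z": 1.2,"spin": 0,"fingers": 0.0}

```text
time_s: 37.25
tool_pos: [529.0, -16.3, 80.6]
tcp_rot: [-3.13, -0.27, 0.001]
wrist_force: [0.9, 1.0, -2.8]
width: 0.148
```

```bash
python3 - <<'E'
from h import *
s=robot.sense();print(s["tool_pos"],w2s(s["tool_pos"]),s["width"]*91,s["wrist_force"],s["tcp_rot"])
b=snap("side","s26");t=snap("top","t26")
crop(b,240,150,380,280,5,"c26"); crop(b,275,220,315,270,14,"c26h");crop(t,285,180,315,205,20,"c26t")
E
```

```text
[529.01825767 -16.25496217  80.58572753] [-1.24820333  1.47907673 80.58572753] 13.492178133069713 [ 0.87954527  0.98776052 -2.77358871] [-3.12988216e+00 -2.69558127e-01  1.03786967e-03]
```

View pics/c26h.png

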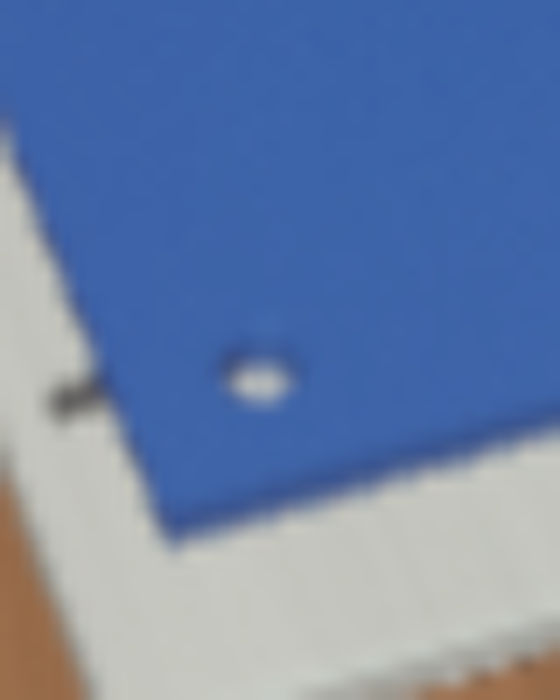

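View pics/c26t.png

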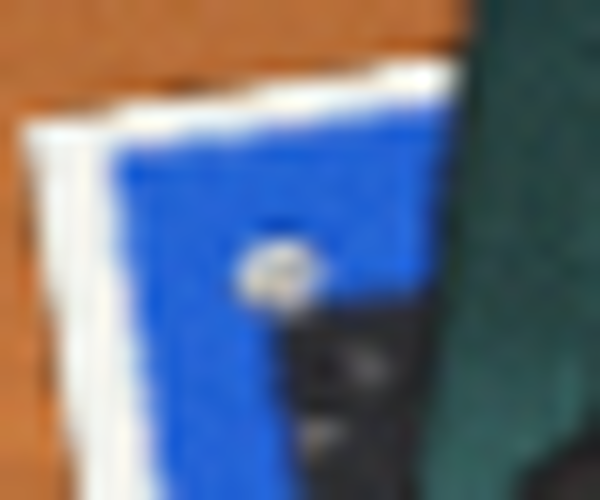

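```bash
python3 - <<'E'
from h import *
P=[]
for i in range(4): s=robot.sense(); P.append(w2s(s["tool_pos"])); b=vision.snapshot("side")
print(np.round(P,2))
for n in("top","side"):
    for q in((70,90,57),(70,90,47),(70,90,44),(70,90,20),(-70,-90,57),(-70,-90,47),(-70,-90,44),(-70,-90,20)): print(n,q,proj(n,s2w(q)).round(2))
for nm,x0,y0,S,x,y in(("top hole0",285,180,20,280,277),("side hole1",275,220,14,260,376)): print(nm,(x+.5)/S-.5+x0,(y+.5)/S-.5+y0)
# side corners cover at z 57.2
for nm,x,y in(("-x-y",168,532),):
    p=onz("side",(x+.5)/14-.5+275,(y+.5)/14-.5+220,57.2);print(nm,w2s(p).round(1))
cv2.imwrite("pics/s27.png",b);crop(b,240,150,380,280,5,"c27")
i0=cv2.imread("pics/side0.png");crop(i0,275,220,315,270,14,"c27h")
E
```

```text
[[-1.02  1.44 80.91]
 [-0.98  1.43 81.01]
 [-0.97  1.41 81.03]
 [-0.94  1.45 81.07]]
top (70, 90, 57) [298.6  193.51]
top (70, 90, 47) [298.74 194.06]
top (70, 90, 44) [298.79 194.22]
top (70, 90, 20) [299.13 195.5 ]
top (-70, -90, 57) [359.74 226.82]
top (-70, -90, 47) [359.38 227.1 ]
top (-70, -90, 44) [359.28 227.19]
top (-70, -90, 20) [358.45 227.85]
side (70, 90, 57) [321.34 185.59]
side (70, 90, 47) [321.23 188.22]
side (70, 90, 44) [321.2 189. ]
side (70, 90, 20) [320.96 195.15]
side (-70, -90, 57) [294.23 246.18]
side (-70, -90, 47) [294.31 248.81]
side (-70, -90, 44) [294.33 249.59]
side (-70, -90, 20) [294.52 255.72]
top hole0 298.525 193.375
side hole1 293.10714285714283 246.39285714285714
-x-y [ -97.4 -116.    57.2]
```

View pics/c27.png

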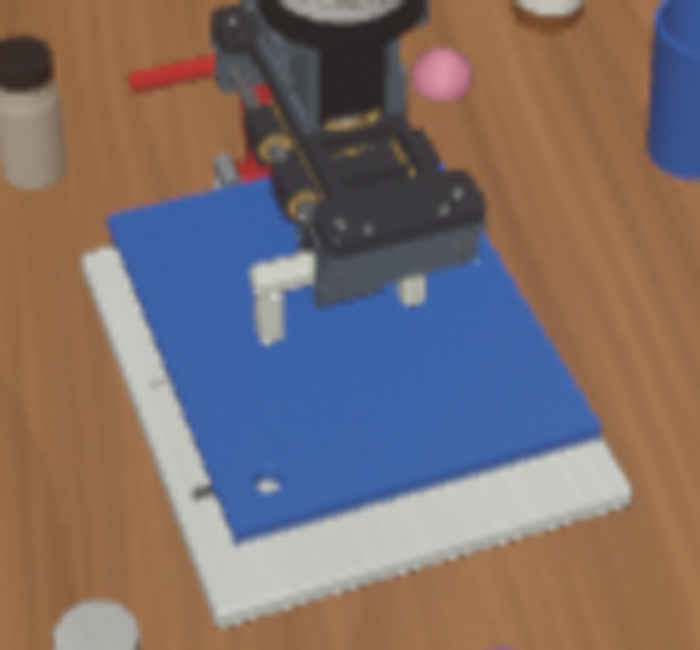

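View pics/c27h.png

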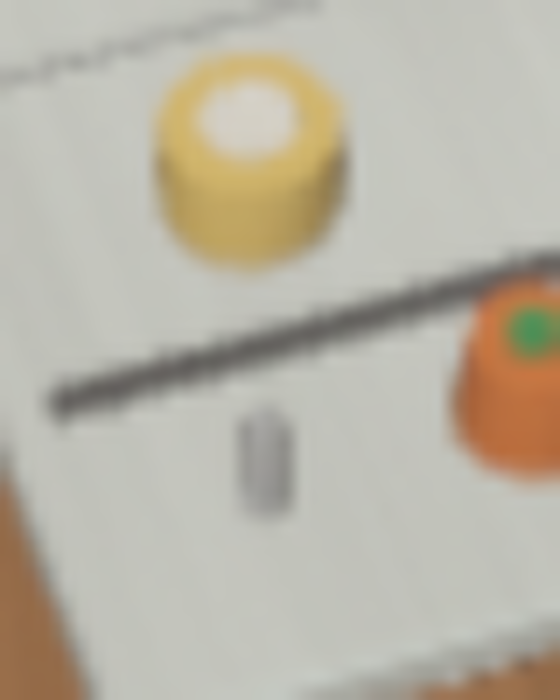

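Emit:
arm_command:
  steps:
    - {"x": 0.05,"y": 0,"z": 0.4,"spin": 0,"fingers": 0.0}
    - {"x": 0.05,"y": 0,"z": 0.8,"spin": 0,"fingers": 0.0}
    - {"x": 0.05,"y": 0,"z": 1.2,"spin": 0,"fingers": 0.0}
    - {"x": 0.05,"y": 0,"z": 1.2,"spin": 0,"fingers": 0.0}

```text
time_s: 37.95
tool_pos: [529.2, -16.1, 68.2]
tcp_rot: [-3.13, -0.27, 0.002]
wrist_force: [0.4, -0.1, -3.3]
width: 0.15
```

```bash
python3 - <<'E'
from h import *
b=snap("side","s28");t=snap("top","t28");s=robot.sense();print(w2s(s["tool_pos"]),s["width"]*91,s["wrist_force"],s["torque"])
a=cv2.resize(b[150:280,240:380],None,fx=4,fy=4,interpolation=2);c=cv2.resize(t[180:205,285:315],None,fx=16,fy=16,interpolation=2)
c=cv2.copyMakeBorder(c,0,max(0,a.shape[0]-c.shape[0]),0,0,0)[:a.shape[0]]
cv2.imwrite("pics/c28.png",cv2.resize(np.hstack([a,c]),(800,int(a.shape[0]*800/(a.shape[1]+c.shape[1])))))
E
```

```text
[-0.7075756   1.48056214 68.72800667] 13.21759388959861 [ 0.71241131 -0.62629174 -2.93426212] [-0.01459773  0.01754455 -0.01225742]
```

View pics/c28.png

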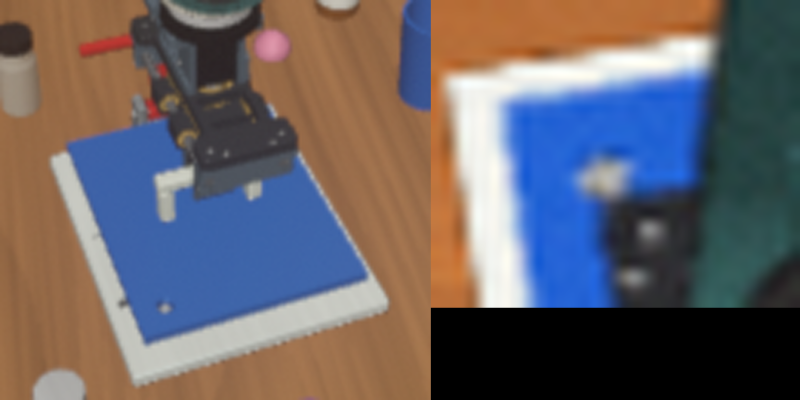

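Emit:
arm_command:
  steps:
    - {"x": 0,"y": 0,"z": 0.4,"spin": 0,"fingers": 0.0}
    - {"x": 0,"y": 0,"z": 0.8,"spin": 0,"fingers": 0.0}
    - {"x": 0,"y": 0,"z": 1.1,"spin": 0,"fingers": 0.0}
    - {"x": 0,"y": 0,"z": 1.4,"spin": 0,"fingers": 0.0}
    - {"x": 0,"y": 0,"z": 1.4,"spin": 0,"fingers": 0.0}

```text
time_s: 38.55
tool_pos: [529.4, -16.1, 54.5]
tcp_rot: [-3.13, -0.27, 0.001]
wrist_force: [-0.1, 0.9, -3.5]
width: 0.15
```

Emit:
arm_command:
  steps:
    - {"x": 0,"y": 0,"z": 0.1,"spin": 0,"fingers": 0.0}
    - {"x": 0,"y": 0,"z": 0.2,"spin": 0,"fingers": 0.0}
    - {"x": 0,"y": 0,"z": 0.3,"spin": 0,"fingers": 0.0}
    - {"x": 0,"y": 0,"z": 0.3,"spin": 0,"fingers": 0.0}

```text
time_s: 38.95
tool_pos: [529.8, -16.2, 53.4]
tcp_rot: [-3.13, -0.27, 0.001]
wrist_force: [-13.0, 0.5, 30.2]
width: 0.153
```

Emit:
arm_command:
  steps:
    - {"x": 0,"y": 0,"z": -0.2,"spin": 0,"fingers": 0.0}
    - {"x": 0,"y": 0,"z": -0.2,"spin": 0,"fingers": 0.3}
    - {"x": 0,"y": 0,"z": -0.2,"spin": 0,"fingers": 0.5}
    - {"x": 0,"y": 0,"z": -0.2,"spin": 0,"fingers": 0.5}
    - {"x": 0,"y": 0,"z": -0.2,"spin": 0,"fingers": 0.5}
    - {"x": 0,"y": 0,"z": -4,"spin": 0,"fingers": 0.5}
    - {"x": 0,"y": 0,"z": -8,"spin": 0,"fingers": 0.5}
    - {"x": 0,"y": 0,"z": -12,"spin": 0,"fingers": 0.5}
    - {"x": 0,"y": 0,"z": -15,"spin": 0,"fingers": 0.5}
    - {"x": 0,"y": 0,"z": -15,"spin": 0,"fingers": 0.5}

```text
time_s: 39.95
tool_pos: [531.9, -16.3, 206.0]
tcp_rot: [3.129, 0.27, 0.01]
wrist_force: [0.9, -0.1, -1.2]
width: 0.5
```

```bash
python3 - <<'E'
from h import *
b=snap("side","s29");s=robot.sense();print(w2s(s["tool_pos"]),s["width"]*91,s["wrist_force"])
crop(b,225,110,385,280,4,"c29")
# lever grip now (open): where?
th=np.arctan2(22,65)+1.7; p=np.array((-40,135-68.6*np.cos(th)+1,42+68.6*np.sin(th)-19)); print(p,[move(s2w(p+np.array([0,0,dz])),9.8) for dz in(100,0)])
E
```

```text
[  0.44225745   1.21386022 203.70283569] 45.480195229778666 [ 0.03421578  0.04184715 -1.121062  ]
[-40.         166.18177098  84.60373934] [(array([ -4.04, -16.5 ,   1.88]), np.float64(0.1), np.float64(9.9)), (array([ -4.07, -16.51,  11.88]), np.float64(0.1), np.float64(9.9))]
```

View pics/c29.png

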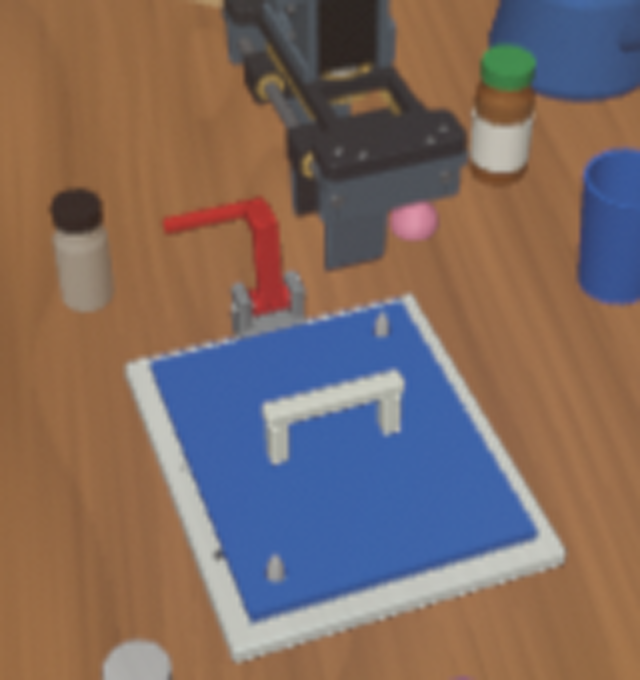

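Emit:
arm_command:
  steps:
    - {"x": -4,"y": -5,"z": 0,"spin": 0,"fingers": 0.45}
    - {"x": -4,"y": -10,"z": 0,"spin": 0,"fingers": 0.45}
    - {"x": -4,"y": -15,"z": 0,"spin": 0,"fingers": 0.45}
    - {"x": -4,"y": -16.5,"z": 0,"spin": 0,"fingers": 0.45}
    - {"x": -4,"y": -16.5,"z": 1,"spin": 0,"fingers": 0.45}
    - {"x": -4,"y": -16.5,"z": 3,"spin": 0,"fingers": 0.45}
    - {"x": -4,"y": -16.5,"z": 3,"spin": 0,"fingers": 0.45}
    - {"x": -4,"y": -16.5,"z": 3,"spin": 0,"fingers": 0.45}

```text
time_s: 40.8
tool_pos: [461.6, 138.9, 171.1]
tcp_rot: [3.13, 0.269, -0.004]
wrist_force: [1.1, -0.5, 0.6]
width: 0.45
```

```bash
python3 - <<'E'
from h import *
b=snap("side","s30");s=robot.sense();print(w2s(s["tool_pos"]),s["width"]*91)
crop(b,225,90,385,240,4,"c30")
p=np.array((-40,166.2,84.6)); print(move(s2w(p),9.8))
E
```

```text
[-40.82132445 165.8352925  171.75216196] 40.78432870196123
(array([ 0.09, -0.04,  8.72]), np.float64(0.0), np.float64(9.8))
```

View pics/c30.png

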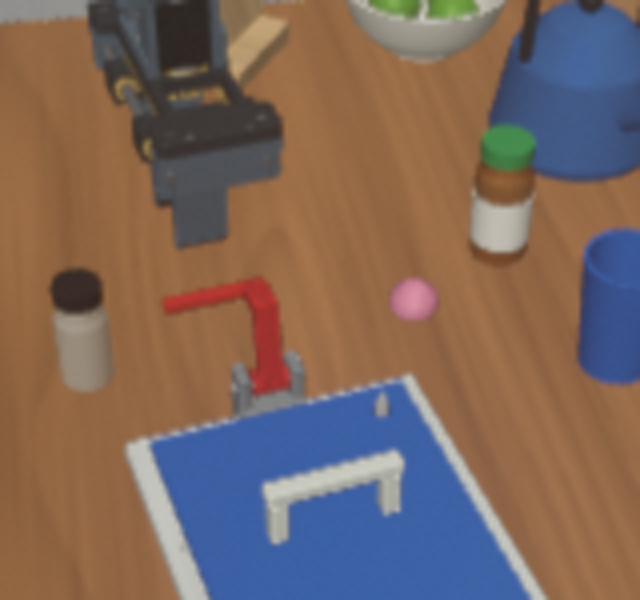

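Emit:
arm_command:
  steps:
    - {"x": 0.1,"y": 0,"z": 4,"spin": 0,"fingers": 0.45}
    - {"x": 0.1,"y": 0,"z": 7,"spin": 0,"fingers": 0.45}
    - {"x": 0.1,"y": 0,"z": 8.7,"spin": 0,"fingers": 0.45}
    - {"x": 0.1,"y": 0,"z": 8.7,"spin": 0,"fingers": 0.45}
    - {"x": 0.1,"y": 0,"z": 8.7,"spin": 0,"fingers": 0.2}
    - {"x": 0.1,"y": 0,"z": 8.7,"spin": 0,"fingers": 0}
    - {"x": 0.1,"y": 0,"z": 8.7,"spin": 0,"fingers": 0}
    - {"x": 0.1,"y": 0,"z": 8.7,"spin": 0,"fingers": 0}
    - {"x": 0.1,"y": 0,"z": 8.7,"spin": 0,"fingers": 0}
    - {"x": 0.1,"y": 0,"z": 8.7,"spin": 0,"fingers": 0}
  grip_force: 15

```text
time_s: 41.85
tool_pos: [463.5, 139.9, 85.7]
tcp_rot: [-3.13, -0.27, -0.002]
wrist_force: [-1.6, 0.9, 8.4]
width: 0.123
```

```bash
python3 - <<'E'
from h import *
s=robot.sense();print(w2s(s["tool_pos"]),s["width"]*91,s["wrist_force"])
R=cv2.Rodrigues(s["tcp_rot"])[0];p0=w2s(s["tool_pos"])
for k in (1.7,1.55,1.4,1.2,1,.8,.6,.45,.3,.2,.1,0,-.03):
    th=np.arctan2(22,65)+k; p=(p0[0],136-68.6*np.cos(th),42+68.6*np.sin(th)-19); print(round(k,2),np.round(p,1),(R.T@(s2w(p)-s["tool_pos"])/10).round(2))
E
```

```text
[-39.19548822 166.54751919  85.66254955] 11.237219851051881 [-1.57739109  0.92325571  8.43877908]
1.7 [-39.2 166.2  84.6] [-0.    0.04  0.11]
1.55 [-39.2 156.6  88.4] [-0.    0.99 -0.28]
1.4 [-39.2 146.6  90.8] [-0.    1.99 -0.51]
1.2 [-39.2 133.   91.5] [-0.    3.36 -0.59]
1 [-39.2 119.4  89.6] [-0.    4.71 -0.39]
0.8 [-39.2 106.5  84.9] [-0.01  6.    0.07]
0.6 [-39.2  94.8  77.8] [-0.01  7.18  0.78]
0.45 [-39.2  87.1  71.1] [-0.01  7.95  1.46]
0.3 [-39.2  80.4  63.2] [-0.01  8.61  2.24]
0.2 [-39.2  76.7  57.5] [-0.01  8.99  2.82]
0.1 [-39.2  73.5  51.4] [-0.01  9.3   3.43]
0 [-39.2  71.   45. ] [-0.01  9.55  4.07]
-0.03 [-39.2  70.4  43. ] [-0.01  9.62  4.26]
```

Emit:
arm_command:
  steps:
    - {"x": 0,"y": 0.5,"z": -0.1,"spin": 0,"fingers": 0}
    - {"x": 0,"y": 1.0,"z": -0.3,"spin": 0,"fingers": 0}
    - {"x": 0,"y": 1.5,"z": -0.4,"spin": 0,"fingers": 0}
    - {"x": 0,"y": 2.0,"z": -0.5,"spin": 0,"fingers": 0}
    - {"x": 0,"y": 2.7,"z": -0.57,"spin": 0,"fingers": 0}
    - {"x": 0,"y": 3.4,"z": -0.6,"spin": 0,"fingers": 0}
    - {"x": 0,"y": 4.05,"z": -0.5,"spin": 0,"fingers": 0}
    - {"x": 0,"y": 4.7,"z": -0.4,"spin": 0,"fingers": 0}
    - {"x": 0,"y": 5.4,"z": -0.17,"spin": 0,"fingers": 0}
    - {"x": 0,"y": 6.0,"z": 0.07,"spin": 0,"fingers": 0}
    - {"x": 0,"y": 6.6,"z": 0.4,"spin": 0,"fingers": 0}
    - {"x": 0,"y": 7.2,"z": 0.8,"spin": 0,"fingers": 0}
    - {"x": 0,"y": 7.6,"z": 1.1,"spin": 0,"fingers": 0}
    - {"x": 0,"y": 7.95,"z": 1.46,"spin": 0,"fingers": 0}
    - {"x": 0,"y": 8.3,"z": 1.85,"spin": 0,"fingers": 0}
    - {"x": 0,"y": 8.6,"z": 2.25,"spin": 0,"fingers": 0}
    - {"x": 0,"y": 9.0,"z": 2.8,"spin": 0,"fingers": 0}
    - {"x": 0,"y": 9.3,"z": 3.4,"spin": 0,"fingers": 0}
    - {"x": 0,"y": 9.5,"z": 3.9,"spin": 0,"fingers": 0}
    - {"x": 0,"y": 9.5,"z": 3.9,"spin": 0,"fingers": 0}

```text
time_s: 43.85
tool_pos: [479.0, 46.0, 45.3]
tcp_rot: [-3.13, -0.269, 0.002]
wrist_force: [-1.8, 3.1, -2.2]
width: 0.126
```

```bash
python3 - <<'E'
from h import *
b=snap("side","s31");s=robot.sense();p=w2s(s["tool_pos"]);print(p,s["width"]*91,s["wrist_force"])
v=np.array([136-p[1],p[2]+19-42]);print(np.linalg.norm(v),np.arctan2(v[1],v[0])-np.arctan2(22,65))
crop(b,225,110,385,280,4,"c31")
E
```

```text
[-39.98397069  71.31810007  45.34281301] 11.532338403016114 [-0.7187337   2.58587699 -5.0723098 ]
68.43207925587069 0.006235414699124642
```

View pics/c31.png

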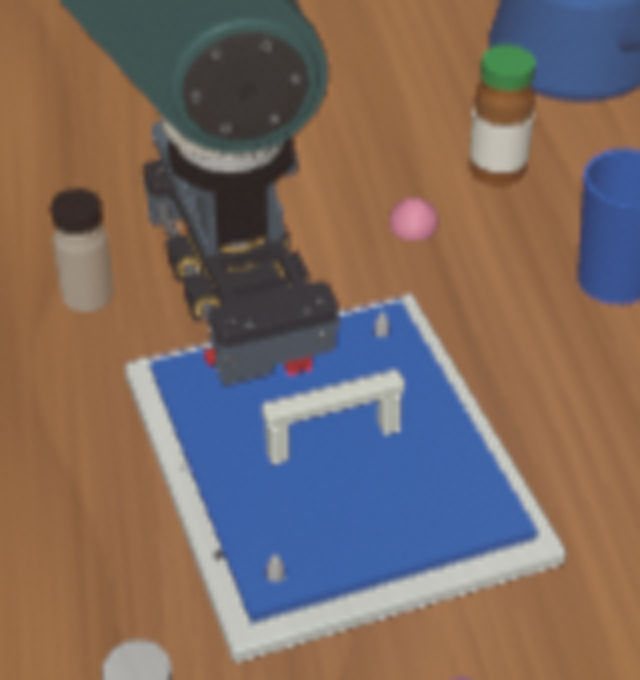

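Emit:
arm_command:
  steps:
    - {"x": 0,"y": 0.05,"z": 0.15,"spin": 0,"fingers": 0}
    - {"x": 0,"y": 0.1,"z": 0.3,"spin": 0,"fingers": 0}
    - {"x": 0,"y": 0.1,"z": 0.4,"spin": 0,"fingers": 0}
    - {"x": 0,"y": 0.1,"z": 0.4,"spin": 0,"fingers": 0}

```text
time_s: 44.3
tool_pos: [479.6, 45.8, 42.4]
tcp_rot: [-3.129, -0.269, -0.0]
wrist_force: [-6.5, 14.2, 17.2]
width: 0.127
```

Emit:
arm_command:
  steps:
    - {"x": 0,"y": 0,"z": -0.1,"spin": 0,"fingers": 0.35}
    - {"x": 0,"y": 0,"z": -0.1,"spin": 0,"fingers": 0.35}
    - {"x": 0,"y": 0,"z": -0.1,"spin": 0,"fingers": 0.35}
    - {"x": 0,"y": 0,"z": -0.1,"spin": 0,"fingers": 0.35}
    - {"x": 0,"y": 0,"z": -4,"spin": 0,"fingers": 0.35}
    - {"x": 0,"y": 0,"z": -8,"spin": 0,"fingers": 0.35}
    - {"x": 0,"y": 0,"z": -13,"spin": 0,"fingers": 0.35}
    - {"x": 0,"y": 10,"z": -16,"spin": 0,"fingers": 0.35}
    - {"x": 0,"y": 20,"z": -16,"spin": 0,"fingers": 0.35}
    - {"x": 0,"y": 30,"z": -16,"spin": 0,"fingers": 0.35}
    - {"x": 0,"y": 40,"z": -16,"spin": 0,"fingers": 0.35}
    - {"x": 0,"y": 40,"z": -16,"spin": 0,"fingers": 0.35}
    - {"x": 0,"y": 40,"z": -16,"spin": 0,"fingers": 0.35}
    - {"x": 0,"y": 40,"z": -16,"spin": 0,"fingers": 0.35}
    - {"x": 0,"y": 40,"z": -16,"spin": 0,"fingers": 0.35}

```text
time_s: 45.8
tool_pos: [547.2, -348.8, 201.7]
tcp_rot: [3.13, 0.269, -0.0]
wrist_force: [-0.4, 0.7, -0.3]
width: 0.351
```

```bash
python3 - <<'E'
from h import *
t=snap("top","t32");b=snap("side","s32");s=robot.sense();print(s["tool_pos"],s["wrist_force"],s["time_s"])
crop(t,170,110,490,270,2.5,"c32t");crop(b,225,110,385,280,3.5,"c32")
E
```

```text
[ 548.01655322 -351.57706737  201.98816629] [-0.28855791  0.92888539 -0.32215951] 45.9
```

View pics/c32t.png

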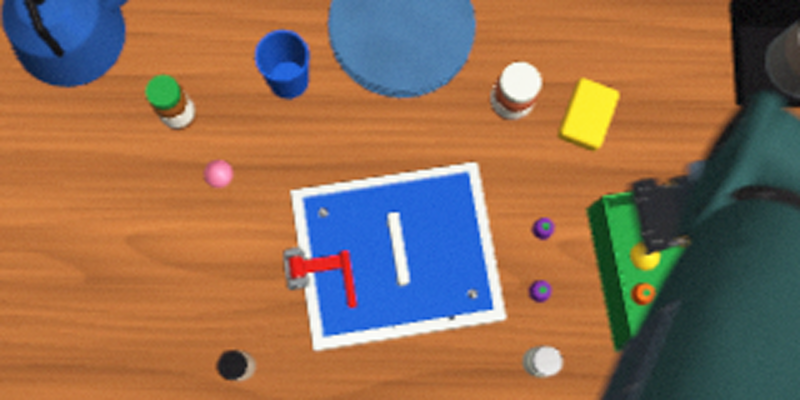

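View pics/c32.png

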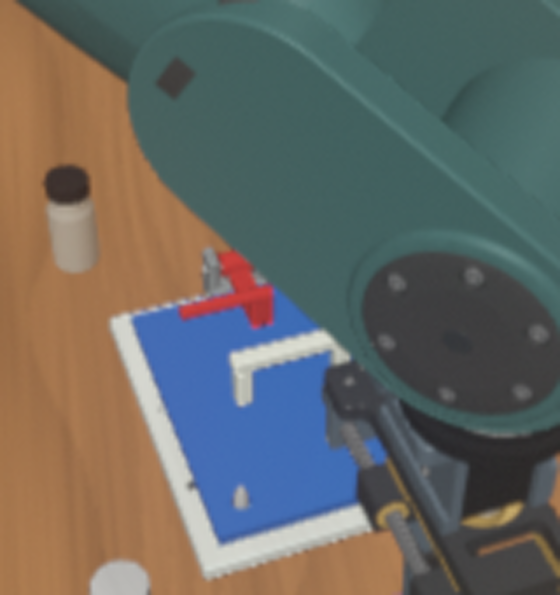

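```bash
python3 - <<'E'
from h import *
f=lambda x,y,x0,y0,s:((x+.5)/s-.5+x0,(y+.5)/s-.5+y0)
a=f(351,303,170,110,2.5);b=f(184,312,225,110,3.5);p=tri(a,b);print(a,b,p,w2s(p))
p0=tri((309.6-.4,232-.4),(276.8-.4,196.8-.4));print(w2s(p0))
for k in(0,.1):
    th=np.arctan2(22,65)+k;q=(-65,135-68.6*np.cos(th),42+68.6*np.sin(th));print(k,[proj(n,s2w(q)).round(1) for n in("top","side")])
for n in("s0","s32"):
    im=cv2.imread("pics/"+("side0" if n=="s0" else "s32")+".png");crop(im,265,170,310,215,12,"z"+n)
a=cv2.imread("pics/zs0.png");b=cv2.imread("pics/zs32.png");cv2.imwrite("pics/z.png",cv2.resize(np.hstack([a,b]),(800,400)))
E
```

```text
(310.1, 230.9) (277.2142857142857, 198.78571428571428) [458.13622625  42.83026677  65.10920236] [-61.03904973  71.76692309  65.10920236]
[-62.70241862  74.81461946  71.53892379]
0 [array([310.8, 232.9]), array([277. , 199.7])]
0.1 [array([310. , 232.9]), array([276.6, 197.3])]
```

View pics/z.png

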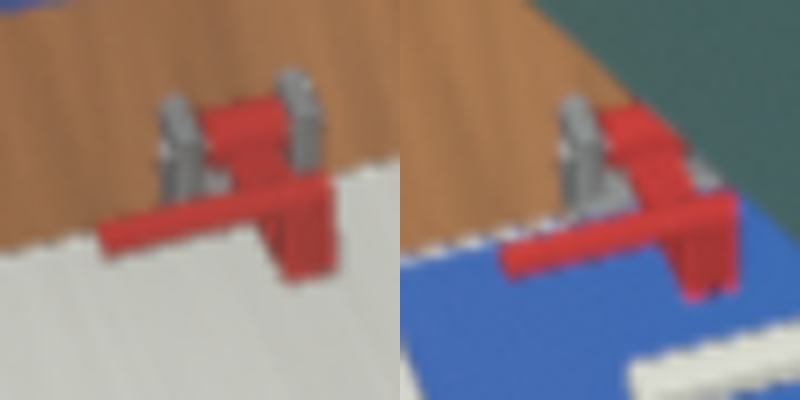

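```bash
python3 - <<'E'
from workcell import robot, hand_in
s=robot.sense();print(s["time_s"],s["joint_velocities"].round(3))
print(hand_in())
E
```

```text
45.9 [ 0.059 -0.041  0.083  0.014 -0.001  0.055]
the job is handed in; nothing more can be done
None
```

I handed the job in at 45.9 s, with every step done in the order asked.

- **Lever open:** I swung the red lever to its open stop, where it resisted with about 30 N. It stayed open until the end.
- **Scraps:** all five (courgette, both lemon ends, corn and carrot) went into the green caddy. A clear top view taken after the last drop showed all five inside. In the final view the arm hid part of the caddy, so only a lemon end and the carrot could be seen again.
- **Cover:** it is over both pins and flush. The gripper height at contact (53.4 mm) matched the height computed for flush, with about 30 N against the bed. Both pins showed through the holes.
- **Lever shut:** I closed it to its stop, where it pushed back with about 17 N. The crossbar then measured 65 mm high, against 64 mm nominal, which is within camera error.
- **Other things:** in the final top picture the bystanders and the pink and purple look-alikes stood where they started. I judged this by eye, not by measurement.

**Disagreements:** the two cameras differed by 2–3 mm on where the slicer lay. I settled this by comparing the cover's holes with the pins before lowering it. The arm was still settling slightly when I handed in (joint speeds up to 0.08 rad/s), about 200 mm above the worktop and touching nothing.

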